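Load the gingerbread panels, park and chock the caddy

TASK

Lay every gingerbread panel on the table flat in a pocket of its own shape on the wheeled caddy (gable peaks to the front); leave the chock in front of it until that is done. Then take the chock out of its way and roll the caddy forward, wheels on the table, until all four castors trail straight, and steer it on into the taped bay. Leave it centred and square inside the tape, front to the arrow, castors still trailing straight, panels still flat in their pockets, and the chock standing close behind the rear wheels (within a centimetre or so), centred and square across both, with nothing else on the table disturbed.

Things in the scene. Friction and masses are not known exactly. Their poses are not given: they have to be found in the camera images.
- caddy: Wheeled caddy, 0.65 to 1.2 kg: plywood deck 236 mm long (its x, +x = front) by 157 mm wide (+y = its left), on four swivel castors, handle across the rear; rolls with about 1 N. Origin on the table under mid-deck, z up. Deck top = pocket floors, 46 mm up; pockets have rims 5 mm high and wide: front two gable shaped (peak to the front), rear two rectangular. Front faces the robot's left.
- handle (a point): Centre of the caddy's handle: a straight aluminium bar along the caddy's y, 120 mm long, 12 mm thick (along the caddy's x), 16 mm high, at (-103, 0, 100) mm in the caddy's frame (top 108 mm above the table). Posts 12 mm wide stand 50 mm either side of its centre; under the bar it is clear down to the deck at 46 mm. Axes as the caddy's.
- gable_pocket_l (a point): Centre of the floor of the front left pocket, gable shaped, for a gable panel with its peak to the caddy's front; 2.5 mm free all round a well centred panel. At (68.5, 42, 46) mm in the caddy's frame, axes as the caddy's.
- gable_pocket_r (a point): Centre of the floor of the front right pocket, gable shaped, for a gable panel with its peak to the caddy's front; 2.5 mm free all round a well centred panel. At (68.5, -42, 46) mm in the caddy's frame, axes as the caddy's.
- wall_pocket_l (a point): Centre of the floor of the rear left pocket, rectangular 85 x 61 mm (caddy's x, y), for a wall panel either way round; 2.5 mm free all round. At (-19.5, 42, 46) mm in the caddy's frame, axes as the caddy's.
- wall_pocket_r (a point): Centre of the floor of the rear right pocket, rectangular 85 x 61 mm (caddy's x, y), for a wall panel either way round; 2.5 mm free all round. At (-19.5, -42, 46) mm in the caddy's frame, axes as the caddy's.
- castor_fl (a point): Wheel centre of the front left castor (black, 30 mm across, under the deck). It swivels freely all round about an upright pivot at (85, 55) mm in the caddy's frame; the wheel lies 14 mm from the pivot along this point's -x. It trails straight for forward travel when this point's x axis points the same way as the caddy's x. Starts turned away at random.
- castor_fr (a point): Wheel centre of the front right castor (black, 30 mm across, under the deck). It swivels freely all round about an upright pivot at (85, -55) mm in the caddy's frame; the wheel lies 14 mm from the pivot along this point's -x. It trails straight for forward travel when this point's x axis points the same way as the caddy's x. Starts turned away at random.
- castor_rl (a point): Wheel centre of the rear left castor (black, 30 mm across, under the deck). It swivels freely all round about an upright pivot at (-95, 55) mm in the caddy's frame; the wheel lies 14 mm from the pivot along this point's -x. It trails straight for forward travel when this point's x axis points the same way as the caddy's x. Starts turned away at random.
- castor_rr (a point): Wheel centre of the rear right castor (black, 30 mm across, under the deck). It swivels freely all round about an upright pivot at (-95, -55) mm in the caddy's frame; the wheel lies 14 mm from the pivot along this point's -x. It trails straight for forward travel when this point's x axis points the same way as the caddy's x. Starts turned away at random.
- wall_a: A baked gingerbread side-wall panel, plain brown with two white icing windows on top: a flat rectangle 80 mm (its x) x 56 mm (its y) x 15 mm thick, about 70 g. Origin at the centre of its underside. Starts lying flat, icing up, on the table near the robot; may be absent.
- wall_b: A baked gingerbread side-wall panel, plain brown with two white icing windows on top: a flat rectangle 80 mm (its x) x 56 mm (its y) x 15 mm thick, about 70 g. Origin at the centre of its underside. Starts lying flat, icing up, on the table near the robot; may be absent.
- gable_a: Gingerbread gable panel, brown with an icing door on top: a flat house-shaped pentagon, 15 mm thick, 56 mm wide (its y), 76 mm long (its x); parallel sides from x = -38 (foot) to 10 mm, 90 degree peak at x = +38 mm. About 70 g. Origin at the centre of that outline, on the underside. Starts lying flat, icing up, on the table near the robot; may be absent.
- gable_b: Gingerbread gable panel, brown with an icing door on top: a flat house-shaped pentagon, 15 mm thick, 56 mm wide (its y), 76 mm long (its x); parallel sides from x = -38 (foot) to 10 mm, 90 degree peak at x = +38 mm. About 70 g. Origin at the centre of that outline, on the underside. Starts lying flat, icing up, on the table near the robot; may be absent.
- chock: Grey rubber wheel chock, 0.25 kg, an upside-down T: a flat foot 40 mm (its x) x 140 mm (its y) x 20 mm high, with an upright grip tab in its middle, 12 mm (x) x 40 mm (y), rising to 60 mm above the table. Origin at the centre of the underside, z up. At the start it stands on the table right in front of the caddy, across its way.
- bay: Parking bay: a rectangle of pale masking tape flat on the table (nothing to bump over), 256 x 177 mm inside, tape 12 mm wide, with a tape arrow beyond its front edge. Origin at its centre at table height, +x is the front, the way the arrow points (to the robot's left).
- sprinkles: Bystander, to be left alone: a small glass jar with a white lid, 52 mm across, 60 mm tall. Origin at the centre of its underside.
- marker: Bystander, to be left alone: a black marker pen, 130 mm long, lying down.
- cutter: Bystander, to be left alone: a round steel cookie cutter, 70 mm across, 25 mm tall. Origin at the centre of its underside.
- icing_tub: Bystander, to be left alone: a white tub, 80 mm across, 75 mm tall. Origin at the centre of its underside.
- candy_bowl: Bystander, to be left alone: a white bowl, 110 mm across, 50 mm tall. Origin at the centre of its underside.
- spreader: Bystander, to be left alone: a spatula 200 mm long, lying down.
- candy_box: Bystander, to be left alone: a cardboard box 60 x 100 x 40 mm. Origin at the centre of its underside.
Not all that is in view belongs to the job. Leave any green or red look-alike of the gable_a alone.

How it is judged:
On the way, in this order (a step that is already met when the one before it is completed fails the run):
1. every panel present lies flat in a pocket of its shape while the caddy is still well short of the bay (over 20 cm) and the chock still stands in front of it (((x of wall_a in the frame of wall_pocket_l between -0.0045 and 0.0045 m and y of wall_a in the frame of wall_pocket_l between -0.0045 and 0.0045 m and z of wall_a in the frame of wall_pocket_l between -0.003 and 0.003 m and angle between wall_a's own z axis and vertical below 0.08 rad and angle between the x axis of wall_a and the x axis of wall_pocket_l, either way round below 0.12 rad) or (x of wall_a in the frame of wall_pocket_r between -0.0045 and 0.0045 m and y of wall_a in the frame of wall_pocket_r between -0.0045 and 0.0045 m and z of wall_a in the frame of wall_pocket_r between -0.003 and 0.003 m and angle between wall_a's own z axis and vertical below 0.08 rad and angle between the x axis of wall_a and the x axis of wall_pocket_r, either way round below 0.12 rad)) and ((x of wall_b in the frame of wall_pocket_l between -0.0045 and 0.0045 m and y of wall_b in the frame of wall_pocket_l between -0.0045 and 0.0045 m and z of wall_b in the frame of wall_pocket_l between -0.003 and 0.003 m and angle between wall_b's own z axis and vertical below 0.08 rad and angle between the x axis of wall_b and the x axis of wall_pocket_l, either way round below 0.12 rad) or (x of wall_b in the frame of wall_pocket_r between -0.0045 and 0.0045 m and y of wall_b in the frame of wall_pocket_r between -0.0045 and 0.0045 m and z of wall_b in the frame of wall_pocket_r between -0.003 and 0.003 m and angle between wall_b's own z axis and vertical below 0.08 rad and angle between the x axis of wall_b and the x axis of wall_pocket_r, either way round below 0.12 rad)) and ((x of gable_a in the frame of gable_pocket_l between -0.0045 and 0.0045 m and y of gable_a in the frame of gable_pocket_l between -0.0045 and 0.0045 m and z of gable_a in the frame of gable_pocket_l between -0.003 and 0.003 m and angle between gable_a's own z axis and vertical below 0.08 rad and angle between the x axis of gable_a and the x axis of gable_pocket_l, either way round below 0.12 rad) or (x of gable_a in the frame of gable_pocket_r between -0.0045 and 0.0045 m and y of gable_a in the frame of gable_pocket_r between -0.0045 and 0.0045 m and z of gable_a in the frame of gable_pocket_r between -0.003 and 0.003 m and angle between gable_a's own z axis and vertical below 0.08 rad and angle between the x axis of gable_a and the x axis of gable_pocket_r, either way round below 0.12 rad)) and ((x of gable_b in the frame of gable_pocket_l between -0.0045 and 0.0045 m and y of gable_b in the frame of gable_pocket_l between -0.0045 and 0.0045 m and z of gable_b in the frame of gable_pocket_l between -0.003 and 0.003 m and angle between gable_b's own z axis and vertical below 0.08 rad and angle between the x axis of gable_b and the x axis of gable_pocket_l, either way round below 0.12 rad) or (x of gable_b in the frame of gable_pocket_r between -0.0045 and 0.0045 m and y of gable_b in the frame of gable_pocket_r between -0.0045 and 0.0045 m and z of gable_b in the frame of gable_pocket_r between -0.003 and 0.003 m and angle between gable_b's own z axis and vertical below 0.08 rad and angle between the x axis of gable_b and the x axis of gable_pocket_r, either way round below 0.12 rad)) and horizontal distance between caddy and bay above 0.2 m and x of chock in the frame of caddy above 0.11 m and y of chock in the frame of caddy between -0.08 and 0.08 m), for 0.3 s.
2. the chock has been taken out of the caddy's way (over 22 cm from its middle, or over 15 cm to its side, or behind it) while the caddy is still over 20 cm from the bay ((horizontal distance between chock and caddy above 0.22 m or y of chock in the frame of caddy above 0.15 m or y of chock in the frame of caddy below -0.15 m or x of chock in the frame of caddy below -0.13 m) and horizontal distance between caddy and bay above 0.2 m), for 0.2 s.
3. rolling forward, all four castors have come to trail straight (within 17 degrees) while the caddy's middle is still over 8 cm from that of the bay (angle between the x axis of each of castor_fl, castor_fr, castor_rl, castor_rr and the x axis of caddy, either way round below 0.3 rad and x of each of castor_fl, castor_fr in the frame of caddy below 0.085 m and x of each of castor_rl, castor_rr in the frame of caddy below -0.095 m and horizontal distance between caddy and bay above 0.08 m), for 0.1 s.
At the end, for the whole second after the job is handed in: Panels flat in own-shape pockets (4.5 mm each way, 3 mm high, 7 deg); caddy still, middle within 14 mm of the bay's, square to 6 deg, front to the arrow; castors trail within 17 deg; chock flat, its middle 136 to 166 mm behind the caddy's, centred to 22 mm, square to 9 deg (((x of wall_a in the frame of wall_pocket_l between -0.0045 and 0.0045 m and y of wall_a in the frame of wall_pocket_l between -0.0045 and 0.0045 m and z of wall_a in the frame of wall_pocket_l between -0.003 and 0.003 m and angle between wall_a's own z axis and vertical below 0.08 rad and angle between the x axis of wall_a and the x axis of wall_pocket_l, either way round below 0.12 rad) or (x of wall_a in the frame of wall_pocket_r between -0.0045 and 0.0045 m and y of wall_a in the frame of wall_pocket_r between -0.0045 and 0.0045 m and z of wall_a in the frame of wall_pocket_r between -0.003 and 0.003 m and angle between wall_a's own z axis and vertical below 0.08 rad and angle between the x axis of wall_a and the x axis of wall_pocket_r, either way round below 0.12 rad)) and ((x of wall_b in the frame of wall_pocket_l between -0.0045 and 0.0045 m and y of wall_b in the frame of wall_pocket_l between -0.0045 and 0.0045 m and z of wall_b in the frame of wall_pocket_l between -0.003 and 0.003 m and angle between wall_b's own z axis and vertical below 0.08 rad and angle between the x axis of wall_b and the x axis of wall_pocket_l, either way round below 0.12 rad) or (x of wall_b in the frame of wall_pocket_r between -0.0045 and 0.0045 m and y of wall_b in the frame of wall_pocket_r between -0.0045 and 0.0045 m and z of wall_b in the frame of wall_pocket_r between -0.003 and 0.003 m and angle between wall_b's own z axis and vertical below 0.08 rad and angle between the x axis of wall_b and the x axis of wall_pocket_r, either way round below 0.12 rad)) and ((x of gable_a in the frame of gable_pocket_l between -0.0045 and 0.0045 m and y of gable_a in the frame of gable_pocket_l between -0.0045 and 0.0045 m and z of gable_a in the frame of gable_pocket_l between -0.003 and 0.003 m and angle between gable_a's own z axis and vertical below 0.08 rad and angle between the x axis of gable_a and the x axis of gable_pocket_l, either way round below 0.12 rad) or (x of gable_a in the frame of gable_pocket_r between -0.0045 and 0.0045 m and y of gable_a in the frame of gable_pocket_r between -0.0045 and 0.0045 m and z of gable_a in the frame of gable_pocket_r between -0.003 and 0.003 m and angle between gable_a's own z axis and vertical below 0.08 rad and angle between the x axis of gable_a and the x axis of gable_pocket_r, either way round below 0.12 rad)) and ((x of gable_b in the frame of gable_pocket_l between -0.0045 and 0.0045 m and y of gable_b in the frame of gable_pocket_l between -0.0045 and 0.0045 m and z of gable_b in the frame of gable_pocket_l between -0.003 and 0.003 m and angle between gable_b's own z axis and vertical below 0.08 rad and angle between the x axis of gable_b and the x axis of gable_pocket_l, either way round below 0.12 rad) or (x of gable_b in the frame of gable_pocket_r between -0.0045 and 0.0045 m and y of gable_b in the frame of gable_pocket_r between -0.0045 and 0.0045 m and z of gable_b in the frame of gable_pocket_r between -0.003 and 0.003 m and angle between gable_b's own z axis and vertical below 0.08 rad and angle between the x axis of gable_b and the x axis of gable_pocket_r, either way round below 0.12 rad)) and angle between the x axis of each of castor_fl, castor_fr, castor_rl, castor_rr and the x axis of caddy, either way round below 0.3 rad and x of each of castor_fl, castor_fr in the frame of caddy below 0.085 m and x of each of castor_rl, castor_rr in the frame of caddy below -0.095 m and x of chock in the frame of caddy between -0.166 and -0.136 m and y of chock in the frame of caddy between -0.022 and 0.022 m and angle between the x axis of chock and the x axis of caddy, either way round below 0.15 rad and angle between each of chock, caddy's own z axis and vertical below 0.05 rad and height (world z) of chock below 0.005 m and horizontal distance between caddy and bay below 0.014 m and angle between the x axis of caddy and the x axis of bay, either way round below 0.1 rad and x of handle in the frame of bay below 0 m and linear speed of caddy below 0.01 m/s); the robot touches nothing.
It fails at once if a bystander (jar, marker, cutter, tub, bowl, spatula or box) is pushed aside by more than 5 cm (distance of any of sprinkles, marker, cutter, icing_tub, candy_bowl, spreader, candy_box from where it was at the start of the episode above 0.05 m).
It fails at once if the caddy is tipped by more than 11 degrees (angle between caddy's own z axis and vertical above 0.2 rad).
It fails at once if the caddy is lifted more than 15 mm off the table instead of rolled (height (world z) of caddy above 0.015 m).
Of wall_a, wall_b, gable_a, gable_b only 3 to 4 are there at a start; the rules pass over those that are not, and their reading is None.
At some moment in a run one of wall_a, wall_b, gable_a, gable_b may be knocked a few centimetres aside while the robot is not near it.
Once in a run the grip may slacken for a moment while it holds something.
It also fails if it takes over 210 s, if anything falls off the work surface, if the arm or the gripper's body presses on something with over 40 N, if the wrist force passes 120 N, or if a joint passes its speed limit or range.

ROBOT

A 6-joint arm with a two-finger parallel gripper is mounted at the origin on the work surface. World frame = base frame: x ahead of the robot, y to its left, z up, the work surface at z = 0. Lengths are in m, angles in rad, forces in N, time in s.
With the tool pointing down it reaches from about 0.35 to 0.775 m from the base axis. Payload 7.3 kg.
Tool frame: the origin (TCP) lies midway between the tips of the shut fingers; the grasp point (between the pads) lies 19 mm behind it (robot.grip_depth is the distance from the TCP to the grasp point, in m); z points along the fingers, y is the direction in which the jaws open and shut (so a half turn about z gives the same grasp; the last joint's range is limited). The gripper opens to 92 mm and grips with 3 to 60 N. Pads are 19 mm wide; open, the fingers measure 130 mm over their backs; the gripper's body (75 mm by 190 mm) begins 47 mm behind the grasp point.
Start: joints at [1.038, 0.342, 1.524, -0, 1.275, -0.146], TCP at [0.198, 0.486, 0.227] pointing down, gripper open.
Joint ranges: [-2.53, 2.53], [-0.77, 2.02], [0.04, 2.7], [-1, 4.14], [0.28, 2.66], [-3.11, 3.11]. Speed limits (rad/s): [2.57, 2.57, 3.14, 3.14, 3.14, 3.14].

INTERFACE

Orientations are given as a unit quaternion [x, y, z, w].
In Python, from workcell import robot gives the robot as it stands. The module is installed in compiled form; this text tells all that it offers.
- The arm moves only by the tool move_arm, never from a script. Its argument "plan" is one flat list of numbers, 7 for each row, row after row: the turn, a rotation vector about the world's x, y, z in rad, then the shift along the world's x, y, z in cm, then the closure, from 0 (fully open) to 1 (shut). In form: [rx, ry, rz, tx, ty, tz, fingers, rx, ry, rz, tx, ty, tz, fingers, ...]. A call has 1 to 10 rows; each row is the pose to reach, as a shift and turn from the pose measured when the call began; what a row does not reach only later rows make up. A row lasts 1/12 s, in which the tool goes at most 41.7 mm and 7.16 degrees, less where a joint would pass 70% of its speed; a pose out of reach is approached as far as the arm can. A call with a gripper value outside its range is refused whole. The fingers move at their own pace and stop on an object; "grip_force" is the grip in N (left out, the last holds). Time passes only in rows, so rows that repeat a pose let the fingers close. It gives the time, the measured TCP pose, the force and the opening at its end, in the units of the state.
- robot.state(): the state, without advancing time (a new reading comes with each control period).
- robot.snapshot(name): name is "side" or "top"; returns the picture (400x640x3 uint8, red, green, blue); there is no depth.
- robot.get_calibration(name): a dict with "mtx" (3x3 intrinsics, pixels), "R" (3x3) and "t" (3): a world point X has camera coordinates R X + t. Camera axes: x right, y down, z forward; pixel columns grow to the right and rows downward; lengths in m; the calibration is good to about 2 mm. A picture is of the moment at which its call begins. get_calibration takes no time and is no camera call.
- robot.finish_job(): hands the job in, once; it reports no verdict.
The state is a dict: "time_s": time; "q": joint angles; "qd": joint speeds; "joint_torque": joint torques, N m; "eef_pos": TCP position; "eef_rot": TCP orientation; "ft_force": force on the tool from outside, world axes, zero at the start; "moment": the same for the moment, N m; "width": finger opening in m.
Only numpy, scipy, OpenCV 4.12 (cv2) and the standard library are available. Lean on these libraries where they do the work, as an engineer would, in place of code of your own. Each camera call takes 0.05 s, during which the arm holds its last target.

## Working session

There is one attempt and no reset: what is moved stays moved. The work goes in short steps, Python scripts to look and compute and a tool call to move; the robot and the scene stay as the last step left them, time stands still between calls to the robot, and variables do not carry over. Pictures are saved under pics/ and viewed, and the job is handed in when it is done.

Besides the shell and the picture viewer there is one more tool, called after "Request:" by a JSON object that holds its "fn" and its "kwargs", one argument or row to a line. move_arm: Moves the arm, as the interface text tells. Its arguments: {"type":"object","properties":{"plan":{"type":"array"},"grip_force":{"type":"number"}},"required":["plan"]}

```bash
mkdir -p pics; ls; python3 - <<'E'
from workcell import robot
import cv2
s=robot.state(); print(s)
for n in("side","top"):
    im=robot.snapshot(n); cv2.imwrite(f"pics/{n}0.png",cv2.cvtColor(im,cv2.COLOR_RGB2BGR))
    print(n,robot.get_calibration(n))
E
```

```text
pics
{'time_s': 0.0, 'q': array([ 1.03800592e+00,  3.42741930e-01,  1.52502025e+00, -2.50861809e-05,
        1.27540298e+00, -1.45953739e-01]), 'qd': array([ 6.05411558e-04,  8.12445196e-04,  1.29693345e-03, -1.42592839e-03,
       -8.31547961e-05,  4.05343989e-05]), 'joint_torque': array([ 2.68874510e-04, -4.31248319e+01, -2.44213575e+01,  7.17106042e-02,
        5.60665154e-02, -9.83144105e-05]), 'eef_pos': array([0.19781466, 0.4858626 , 0.22603387]), 'eef_rot': array([ 1.92210953e-01,  9.81353316e-01, -7.45404522e-04, -2.50427966e-04]), 'ft_force': array([ 0.82172846,  0.04334592, -0.46529944]), 'moment': array([-0.0576911 ,  0.03431649,  0.01929849]), 'width': 0.09185503442155628}
side {'mtx': array([[514.13600789,   0.        , 320.58206193],
       [  0.        , 514.13600789, 193.4604499 ],
       [  0.        ,   0.        ,   1.        ]]), 'R': array([[ 0.98219253, -0.18743726, -0.0128492 ],
       [-0.11820478, -0.56335015, -0.81771892],
       [ 0.1460324 ,  0.80467626, -0.57547429]]), 't': array([-0.50387135,  0.1588105 ,  1.58647349])}
top {'mtx': array([[451.55961862,   0.        , 318.0965912 ],
       [  0.        , 451.55961862, 204.07868603],
       [  0.        ,   0.        ,   1.        ]]), 'R': array([[ 0.01479725, -0.99985256,  0.0087123 ],
       [-0.9967558 , -0.01543971, -0.07899045],
       [ 0.07911332, -0.0075152 , -0.9968373 ]]), 't': array([-0.02838402,  0.52161002,  1.45731178])}
```

View pics/top0.png

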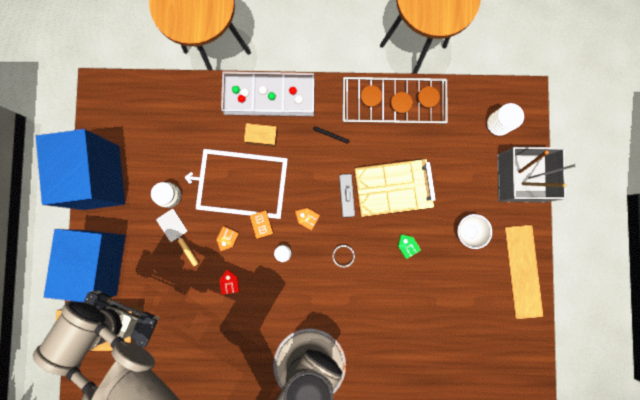

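View pics/side0.png

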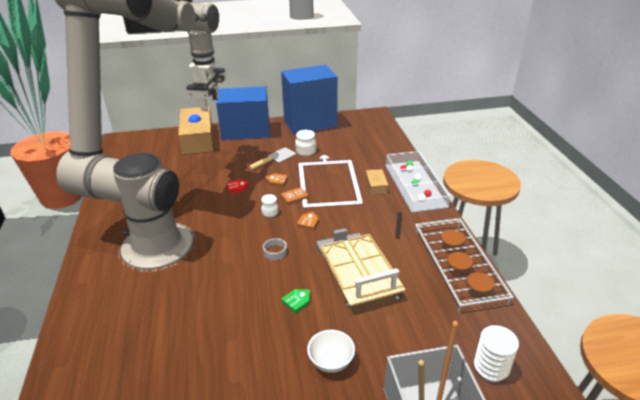

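```bash
cat > h.py <<'E'
import numpy as np, cv2
from workcell import robot
CAL={n:robot.get_calibration(n) for n in("top","side")}
def px2w(n,uv,z):
    c=CAL[n]; uv=np.atleast_2d(np.asarray(uv,float))
    d=np.linalg.inv(c["mtx"])@np.c_[uv,np.ones(len(uv))].T
    R,t=c["R"],c["t"]; o=-R.T@t; d=R.T@d
    s=(z-o[2])/d[2]; return (o[:,None]+d*s).T[:,:2]
def w2px(n,X):
    c=CAL[n]; X=np.atleast_2d(X); p=c["mtx"]@(c["R"]@X.T+c["t"][:,None]); return (p[:2]/p[2]).T
def snap(n,name=None):
    im=cv2.cvtColor(robot.snapshot(n),cv2.COLOR_RGB2BGR)
    if name: cv2.imwrite(f"pics/{name}.png",im)
    return im
def crop(im,x0,y0,x1,y1,f,name):
    cv2.imwrite(f"pics/{name}.png",cv2.resize(im[y0:y1,x0:x1],None,fx=f,fy=f,interpolation=cv2.INTER_CUBIC))
def rect_fit(P):
    P=np.asarray(P,np.float32); return cv2.minAreaRect(P*1000)
def blobs(mask,amin):
    cs,_=cv2.findContours(mask,cv2.RETR_EXTERNAL,cv2.CHAIN_APPROX_NONE)
    return [c for c in cs if cv2.contourArea(c)>amin]
E
python3 - <<'E'
from h import *
im=cv2.imread("pics/top0.png"); crop(im,190,140,330,260,5.5,"c1"); crop(im,330,150,450,230,6.5,"c2")
hsv=cv2.cvtColor(im,cv2.COLOR_BGR2HSV)
for p in [(227,238),(261,222),(307,218),(260,134),(380,190),(345,195),(347,185),(400,204),(200,160)]: print(p,hsv[p[1],p[0]])
E
```

```text
(227, 238) [ 23  70 251]
(261, 222) [ 16  99 248]
(307, 218) [ 23  56 251]
(260, 134) [ 19 151 247]
(380, 190) [ 29  36 252]
(345, 195) [  0   3 165]
(347, 185) [ 30   1 188]
(400, 204) [ 30  29 253]
(200, 160) [ 10 185 143]
```

```bash
python3 - <<'E'
from h import *
im=cv2.imread("pics/side0.png"); crop(im,240,150,400,250,5,"c3"); crop(im,300,210,420,310,6,"c4")
E
```

```text
(no output)
```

View pics/c1.png

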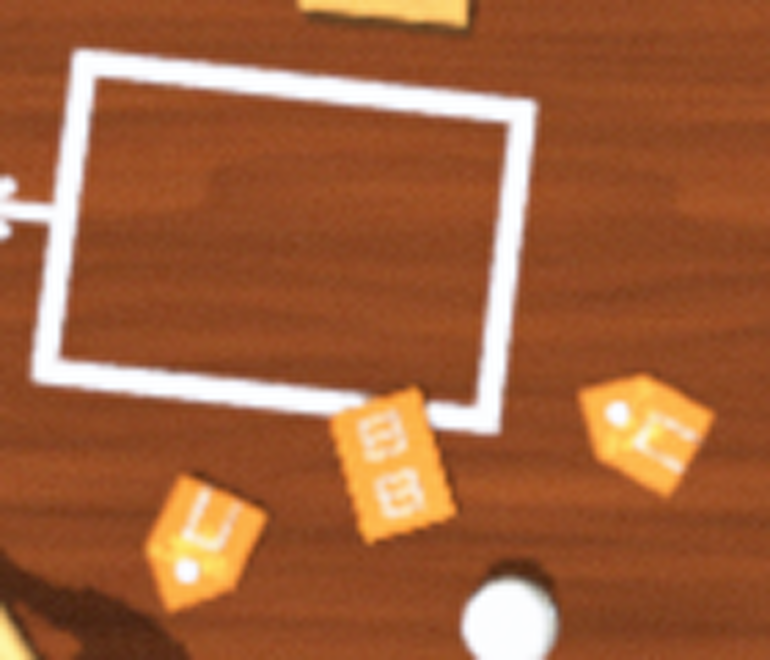

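View pics/c2.png

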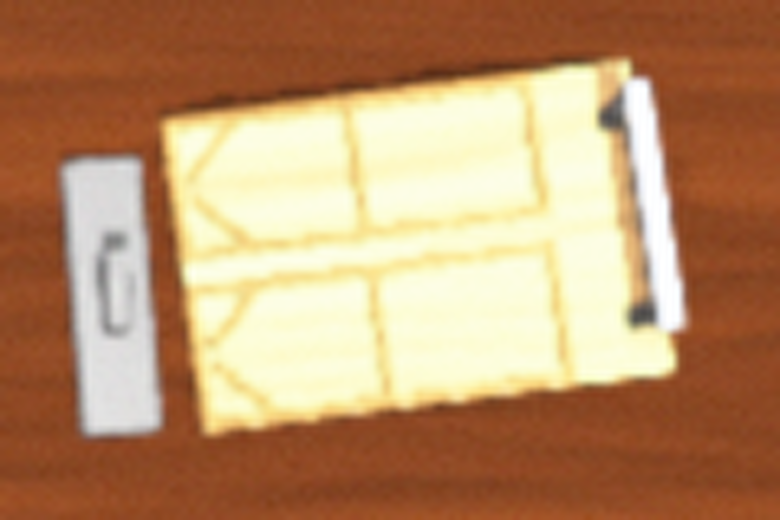

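View pics/c4.png

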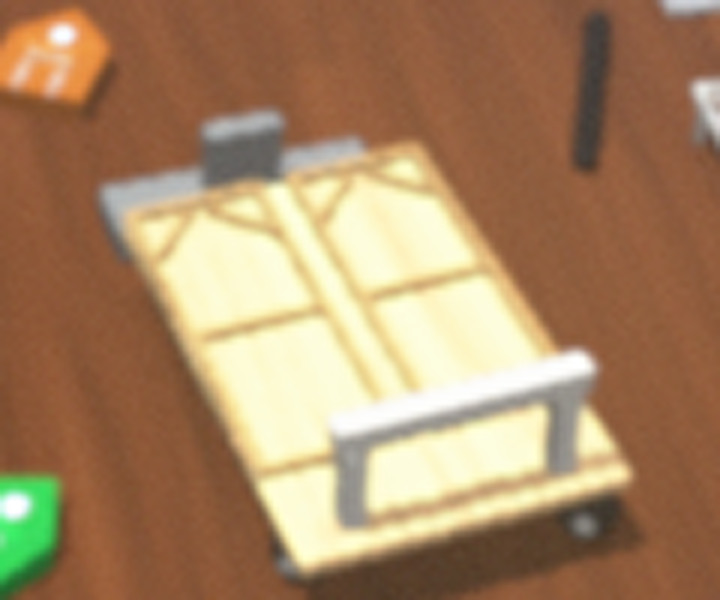

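```bash
cat >> h.py <<'E'
def up(im,f=4): return cv2.resize(im,None,fx=f,fy=f,interpolation=cv2.INTER_CUBIC)
def upx(c,f=4): return (c.reshape(-1,2)+0.5)/f-0.5
def panels(im,z=0.015,roi=(150,150,460,300)):
    x0,y0,x1,y1=roi
    hsv=cv2.cvtColor(up(im[y0:y1,x0:x1]),cv2.COLOR_BGR2HSV)
    m=cv2.inRange(hsv,(8,75,195),(20,255,255))
    m=cv2.morphologyEx(m,cv2.MORPH_OPEN,np.ones((5,5)))
    out=[]
    for c in blobs(m,1500):
        c=cv2.convexHull(c)
        px=upx(c)+[x0,y0]; W=px2w("top",px,z)*1000
        r=cv2.minAreaRect(W.astype(np.float32)); A=cv2.contourArea(W.astype(np.float32))
        M=cv2.moments(W.astype(np.float32)); cen=np.array([M["m10"],M["m01"]])/M["m00"]
        b=cv2.boxPoints(r); e=b[1]-b[0]; f=b[2]-b[1]
        ax=e if np.hypot(*e)>np.hypot(*f) else f
        ax=ax/np.hypot(*ax); d=np.array(r[0])-cen
        if d@ax<0: ax=-ax
        out.append(dict(px=px.mean(0).round(),c=np.array(r[0]).round(1),size=np.round(r[1],1),yaw=round(np.degrees(np.arctan2(ax[1],ax[0])),1),fill=round(A/(r[1][0]*r[1][1]),3),off=np.round(d@ax,1)))
    return out
E
python3 - <<'E'
from h import *
im=cv2.imread("pics/top0.png")
for p in panels(im): print(p)
# bay: tape
x0,y0,x1,y1=180,140,300,225
def whites(a,lo):
    hsv=cv2.cvtColor(up(a),cv2.COLOR_BGR2HSV); return cv2.inRange(hsv,(0,0,lo),(179,60,255))
m=whites(im[y0:y1,x0:x1],200)
cs,h=cv2.findContours(m,cv2.RETR_CCOMP,cv2.CHAIN_APPROX_NONE)
for c,hh in zip(cs,h[0]):
    if cv2.contourArea(c)>3000:
        W=px2w("top",upx(c)+[x0,y0],0); r=cv2.minAreaRect((W*1000).astype(np.float32)); print("bay",hh[3],r,(cv2.boxPoints(r)).round(1).tolist())
# caddy deck: pale
x0,y0,x1,y1=352,150,440,225
hsv=cv2.cvtColor(up(im[y0:y1,x0:x1]),cv2.COLOR_BGR2HSV)
m=cv2.inRange(hsv,(12,10,190),(40,140,255)); m=cv2.morphologyEx(m,cv2.MORPH_CLOSE,np.ones((9,9)))
m=cv2.morphologyEx(m,cv2.MORPH_OPEN,np.ones((9,9)))
for c in blobs(m,3000):
    px=upx(c)+[x0,y0]; W=px2w("top",px,0.049); r=cv2.minAreaRect((W*1000).astype(np.float32)); print("deck",r,cv2.boxPoints(r).round(1).tolist())
# handle
m=cv2.inRange(hsv,(0,0,200),(179,9,255)); 
for c in blobs(m,500):
    px=upx(c)+[x0,y0]; W=px2w("top",px,0.108); r=cv2.minAreaRect((W*1000).astype(np.float32)); print("handle",r)
# chock
x0,y0,x1,y1=335,165,362,225
hsv=cv2.cvtColor(up(im[y0:y1,x0:x1]),cv2.COLOR_BGR2HSV)
m=cv2.inRange(hsv,(0,0,80),(179,50,255)); m=cv2.morphologyEx(m,cv2.MORPH_CLOSE,np.ones((19,19)))
for c in blobs(m,500):
    px=upx(c)+[x0,y0]; W=px2w("top",px,0.02); r=cv2.minAreaRect((W*1000).astype(np.float32)); print("chock",r)
E
```

```text
{'px': array([226., 240.]), 'c': array([401.1, 280.3]), 'size': array([58.8, 76.2]), 'yaw': np.float32(157.0), 'fill': 0.829, 'off': np.float64(5.2)}
{'px': array([261., 226.]), 'c': array([454.3, 166.5]), 'size': array([82.9, 58.5]), 'yaw': np.float32(17.5), 'fill': 0.965, 'off': np.float64(0.5)}
{'px': array([306., 217.]), 'c': array([479.3,  21. ]), 'size': array([77.5, 59.8]), 'yaw': np.float32(62.9), 'fill': 0.816, 'off': np.float64(5.6)}
bay -1 ((591.5621337890625, 259.4541931152344), (332.44647216796875, 204.90777587890625), 84.42604064941406) [[473.3999938964844, 104.0], [677.4000244140625, 84.0999984741211], [709.7000122070312, 414.8999938964844], [505.70001220703125, 434.79998779296875]]
deck ((576.7095947265625, -263.947021484375), (159.75128173828125, 236.93861389160156), 8.719751358032227) [[479.79998779296875, -159.0], [515.7000122070312, -393.20001220703125], [673.5999755859375, -368.8999938964844], [637.7000122070312, -134.6999969482422]]
handle ((592.4449462890625, -365.7537536621094), (119.1307373046875, 12.624988555908203), 8.470000267028809)
chock ((553.6270141601562, -113.59596252441406), (141.054443359375, 40.82667541503906), 5.103233814239502)
```

```bash
cat >> h.py <<'E'
from scipy.spatial.transform import Rotation as Ro
def tgt(x,y,z,jaw):
    """mm, deg -> delta row from the current pose"""
    s=robot.state(); Rc=Ro.from_quat(s["eef_rot"])
    best=None
    for j in (jaw,jaw+180):
        a=np.radians(j); Y=np.array([np.cos(a),np.sin(a),0]); Z=np.array([0,0,-1.]); X=np.cross(Y,Z)
        d=(Ro.from_matrix(np.c_[X,Y,Z])*Rc.inv()).as_rotvec()
        if best is None or np.linalg.norm(d)<np.linalg.norm(best): best=d
    sh=(np.array([x,y,z])/1000-s["eef_pos"])*100
    print("turn",best.round(3),"shift cm",sh.round(2),"rows",int(np.ceil(max(np.linalg.norm(sh)/4.17,np.degrees(np.linalg.norm(best))/7.16))),"t",round(s["time_s"],2))
def cur():
    s=robot.state(); Rm=Ro.from_quat(s["eef_rot"]).as_matrix(); print("tcp",(s["eef_pos"]*1000).round(1),"jaw",np.degrees(np.arctan2(Rm[1,1],Rm[0,1])).round(1),"tilt",np.degrees(np.arccos(-Rm[2,2])).round(2),"w",round(s["width"]*1000,1),"F",s["ft_force"].round(1),"t",round(s["time_s"],2))
def along(c,yaw,d,e=0):
    a=np.radians(yaw); return np.array([c[0]+d*np.cos(a)-e*np.sin(a),c[1]+d*np.sin(a)+e*np.cos(a)])
E
python3 - <<'E'
from h import *
cur(); p=along((401.1,280.3),157,-5); print(p); tgt(*p,60,67)
E
```

```text
tcp [197.8 485.9 226.1] jaw 67.8 tilt 0.08 w 92.1 F [ 0.4 -0.3  0.3] t 0.1
[405.70252427 278.34634436]
turn [ 0.001 -0.001 -0.015] shift cm [ 20.79 -20.76 -16.61] rows 9 t 0.1
```

Request:
{"fn": "move_arm", "kwargs": {
  "plan": [0,0,-0.015,20.8,-20.75,-6,0,0,0,-0.015,20.8,-20.75,-6,0,0,0,-0.015,20.8,-20.75,-6,0,0,0,-0.015,20.8,-20.75,-6,0,0,0,-0.015,20.8,-20.75,-6,0,0,0,-0.015,20.8,-20.75,-6,0,0,0,-0.015,20.8,-20.75,-6,0,0,0,-0.015,20.8,-20.75,-10,0,0,0,-0.015,20.8,-20.75,-14,0,0,0,-0.015,20.8,-20.75,-17,0],
  "grip_force": 20
}}

```text
time_s: 0.93
eef_pos: [0.4055, 0.2768, 0.0535]
eef_rot: [0.201, 0.98, -0.001, -0.001]
ft_force: [0.5, 0.8, -1.0]
width: 0.0918
```

```bash
python3 - <<'E'
from h import *
cur(); p=along((401.1,280.3),157,-5); tgt(*p,6.5,67)
im=snap("side","s1"); crop(im,180,90,380,240,4,"s1c")
im=snap("top","t1")
for q in panels(im): print(q)
E
```

```text
tcp [405.5 276.8  53.5] jaw 66.8 tilt 0.19 w 91.8 F [ 0.5  0.8 -1. ] t 0.93
turn [ 0.002 -0.003  0.003] shift cm [ 0.02  0.16 -4.7 ] rows 2 t 0.93
{'px': array([263., 222.]), 'c': array([459.7, 160.2]), 'size': array([73.6, 42.9]), 'yaw': np.float32(-163.9), 'fill': 0.84, 'off': np.float64(0.7)}
{'px': array([305., 217.]), 'c': array([479.4,  21. ]), 'size': array([77.4, 59.4]), 'yaw': np.float32(62.5), 'fill': 0.816, 'off': np.float64(5.7)}
```

View pics/s1c.png

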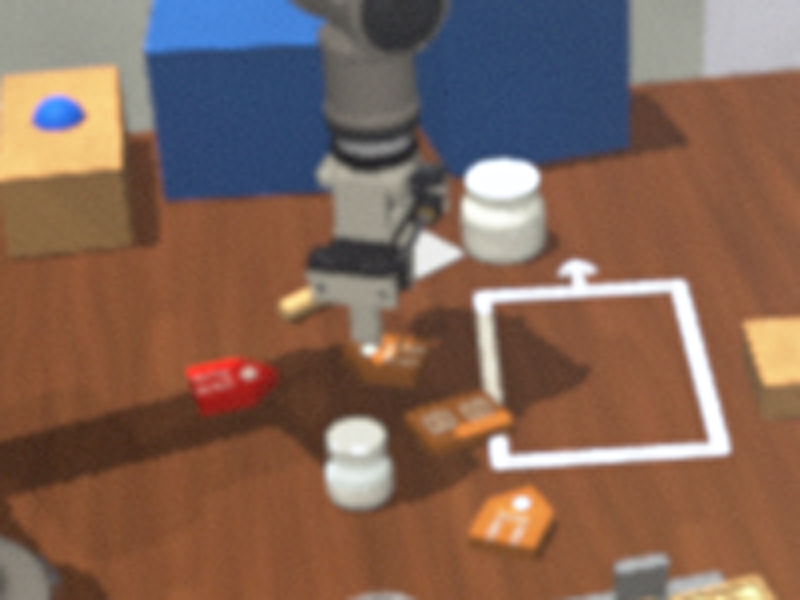

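The picture shows the gripper right over gable A (side crop ~390,355), with nothing nearby in the fingers' way. Descending and gripping.

Request:
{"fn": "move_arm", "kwargs": {
  "plan": [0,0,0.003,0,0.15,-3,0,0,0,0.003,0,0.15,-4.7,0,0,0,0.003,0,0.15,-4.7,0,0,0,0.003,0,0.15,-4.7,0.6,0,0,0.003,0,0.15,-4.7,0.6,0,0,0.003,0,0.15,-4.7,0.6,0,0,0.003,0,0.15,-4.7,0.6,0,0,0.003,0,0.15,-4.7,0.6,0,0,0.003,0,0.15,-4.7,0.6,0,0,0.003,0,0.15,-4.7,0.6],
  "grip_force": 25
}}

```text
time_s: 1.87
eef_pos: [0.403, 0.2781, 0.0055]
eef_rot: [0.199, 0.98, -0.003, -0.004]
ft_force: [-1.1, -0.4, 6.5]
width: 0.0556
```

```bash
cat >> h.py <<'E'
CAD=(576.7,-263.9); CY=98.7
def pocket(px,py): return along(CAD,CY,px,py)
E
python3 - <<'E'
from h import *
cur(); 
for y in(42,-42):
    p=pocket(68.5-5,y); print(p); tgt(*p,130,CY-90); tgt(*p,53,CY-90)
E
```

```text
tcp [403.  278.1   5.5] jaw 67.1 tilt 0.61 w 55.6 F [-1.1 -0.4  6.5] t 1.87
[ 525.57819467 -207.48359264]
turn [ 0.    -0.011 -1.019] shift cm [ 12.25 -48.55  12.45] rows 13 t 1.87
turn [ 0.    -0.011 -1.019] shift cm [ 12.25 -48.55   4.75] rows 13 t 1.87
[ 608.61168116 -194.77768374]
turn [ 0.    -0.011 -1.019] shift cm [ 20.56 -47.28  12.45] rows 13 t 1.87
turn [ 0.    -0.011 -1.019] shift cm [ 20.56 -47.28   4.75] rows 13 t 1.87
```

Request:
{"fn": "move_arm", "kwargs": {
  "plan": [0,0,0,0,0,3,0.6,0,0,0,0,0,6,0.6,0,-0.011,-0.1,1,-3,10,0.6,0,-0.011,-0.22,2,-7,12.5,0.6,0,-0.011,-0.34,3,-11,12.5,0.6,0,-0.011,-0.46,4,-15,12.5,0.6,0,-0.011,-0.58,5,-19,12.5,0.6,0,-0.011,-0.7,6,-23,12.5,0.6,0,-0.011,-0.82,7,-27,12.5,0.6,0,-0.011,-0.82,7,-27,12.5,0.6]
}}

```text
time_s: 2.7
eef_pos: [0.4743, 0.0031, 0.1307]
eef_rot: [0.577, 0.817, -0.001, 0.001]
ft_force: [1.1, -0.4, -1.0]
width: 0.0552
```

```bash
python3 - <<'E'
from h import *
cur(); p=pocket(68.5-5,42); tgt(*p,100,CY-90); 
im=snap("side","s2"); crop(im,180,90,420,270,3.2,"s2c")
im=snap("top","t2"); crop(im,180,140,420,270,3.2,"t2c")
for q in panels(im): print(q)
E
```

```text
tcp [474.3   3.1 130.7] jaw 19.6 tilt 0.17 w 55.2 F [ 1.1 -0.4 -1. ] t 2.7
turn [ 0.003  0.001 -0.19 ] shift cm [  5.12 -21.06  -3.07] rows 6 t 2.7
{'px': array([259., 218.]), 'c': array([476. , 172.9]), 'size': array([37.7, 57.8]), 'yaw': np.float32(-71.5), 'fill': 0.893, 'off': np.float64(0.2)}
```

View pics/s2c.png

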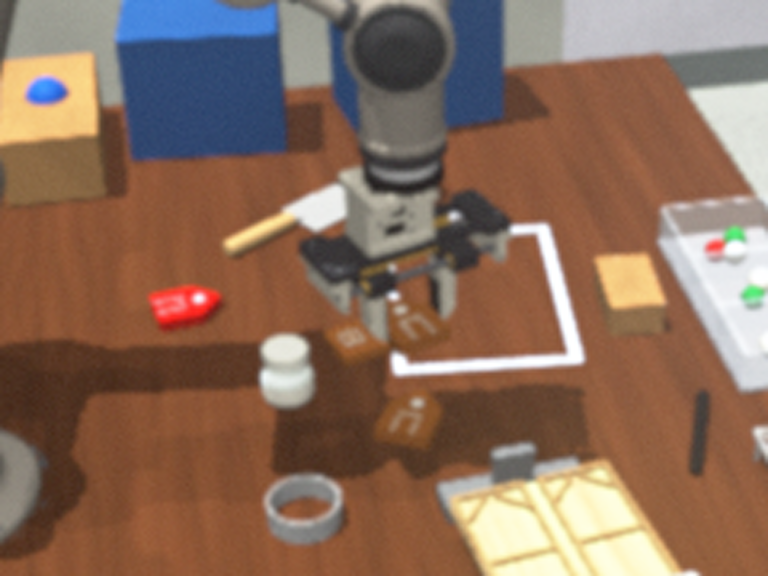

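View pics/t2c.png

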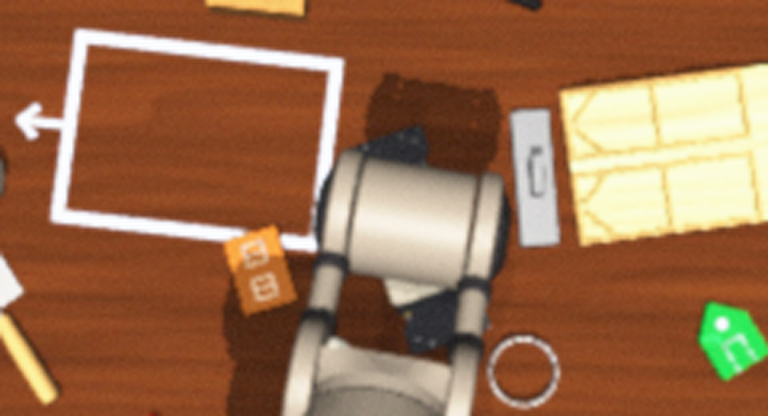

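Request:
{"fn": "move_arm", "kwargs": {
  "plan": [0,0,-0.1,2.5,-10,-1,0.6,0,0,-0.19,5.1,-14,-3,0.6,0,0,-0.19,5.1,-18,-4,0.6,0,0,-0.19,5.1,-21.1,-5,0.6,0,0,-0.19,5.1,-21.1,-5,0.6,0,0,-0.19,5.1,-21.1,-5,0.6]
}}

```text
time_s: 3.3
eef_pos: [0.5246, -0.2075, 0.0788]
eef_rot: [0.649, 0.761, -0.001, -0.0]
ft_force: [-0.2, -0.6, -1.0]
width: 0.0558
```

```bash
python3 - <<'E'
from h import *
cur()
im=snap("side","s3"); crop(im,290,200,420,300,6,"s3c")
E
```

```text
tcp [ 524.6 -207.5   78.8] jaw 9.1 tilt 0.11 w 55.8 F [-0.2 -0.6 -1. ] t 3.3
```

View pics/s3c.png

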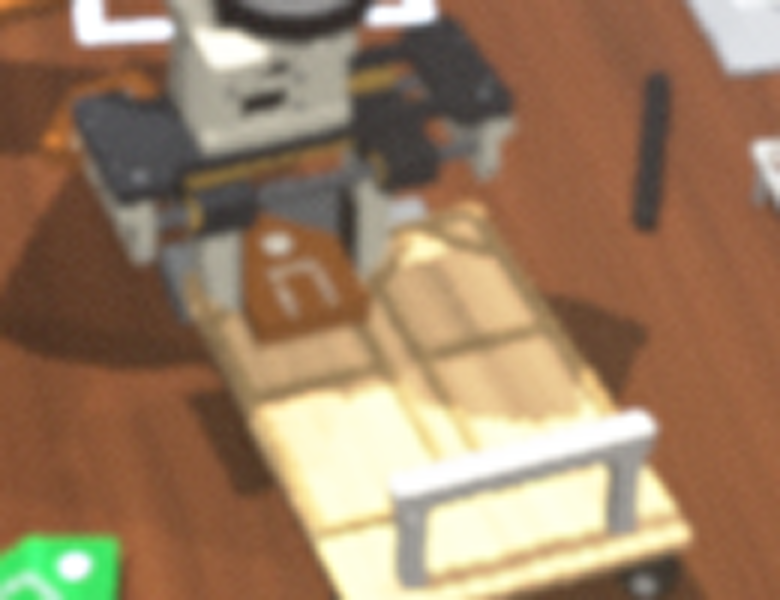

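```bash
python3 - <<'E'
from h import *
t=np.array([524.6,-207.5]); 
def cr(X): return ((w2px("side",X)-[290,200]+.5)*6).round(0).tolist()
for d in (2.6,5):
  print(d,"foot bottom",[cr(np.r_[along(t,99.1,d-38,e),73.3]/1000) for e in(28,-28)],"foot top",[cr(np.r_[along(t,99.1,d-38,e),88.3]/1000) for e in(28,-28)])
print("wallpocket_l rear rim inner top corners",[cr(np.r_[pocket(x,y),51]/1000) for x,y in((-62,72.5),(-62,11.5),(-67,77.5))])
print("gable foot rim L", [cr(np.r_[pocket(x,y),51]/1000) for x,y in((28,72.5),(28,11.5))])
print("deck rear corners", [cr(np.r_[pocket(-118,y),46]/1000) for y in(78.5,-78.5)])
print("handle top ends", [cr(np.r_[pocket(-109,y),108]/1000) for y in(60,-60)],[cr(np.r_[pocket(-97,y),108]/1000) for y in(60,-60)])
E
```

```text
2.6 foot bottom [[[263.0, 352.0]], [[375.0, 323.0]]] foot top [[[263.0, 327.0]], [[376.0, 299.0]]]
5 foot bottom [[[261.0, 349.0]], [[373.0, 320.0]]] foot top [[[261.0, 324.0]], [[374.0, 295.0]]]
wallpocket_l rear rim inner top corners [[[331.0, 520.0]], [[458.0, 486.0]], [[325.0, 531.0]]]
gable foot rim L [[[259.0, 389.0]], [[381.0, 358.0]]]
deck rear corners [[[366.0, 621.0]], [[696.0, 529.0]]]
handle top ends [[[402.0, 492.0]], [[659.0, 423.0]]] [[[391.0, 473.0]], [[647.0, 405.0]]]
```

```bash
python3 - <<'E'
from h import *
im=cv2.imread("pics/s3.png"); crop(im,320,230,362,262,18,"s3d")
E
```

```text
(no output)
```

View pics/s3d.png

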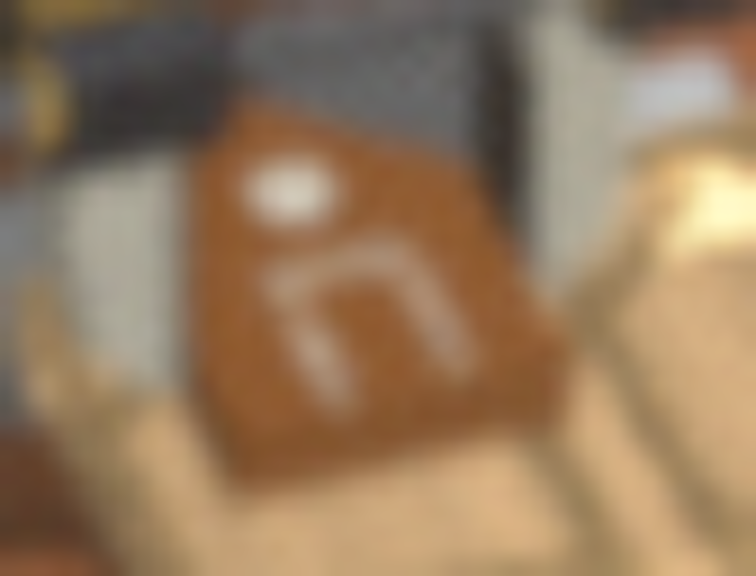

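Request:
{"fn": "move_arm", "kwargs": {
  "plan": [0,0,-0.007,0.1,0,-1,0.6,0,0,-0.007,0.1,0,-1.5,0.6,0,0,-0.007,0.1,0,-2,0.6,0,0,-0.007,0.1,0,-2.4,0.6,0,0,-0.007,0.1,0,-2.6,0.6,0,0,-0.007,0.1,0,-2.6,0.6,0,0,-0.007,0.1,0,-2.6,0.6]
}}

```text
time_s: 3.93
eef_pos: [0.5258, -0.2081, 0.0526]
eef_rot: [0.652, 0.758, -0.001, -0.0]
ft_force: [-0.2, -0.6, -1.0]
width: 0.0554
```

```bash
python3 - <<'E'
from h import *
cur(); p=pocket(63.5,42); tgt(*p,53,CY-90)
im=snap("side","s4"); crop(im,300,220,380,280,9,"s4c")
E
```

```text
tcp [ 525.8 -208.1   52.6] jaw 8.6 tilt 0.13 w 55.4 F [-0.2 -0.6 -1. ] t 3.93
turn [ 0.002 -0.002  0.001] shift cm [-0.03  0.06  0.04] rows 1 t 3.93
```

View pics/s4c.png

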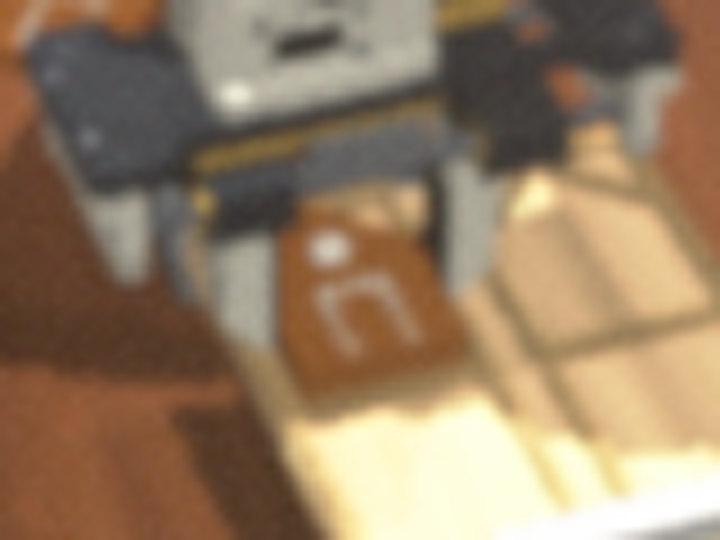

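Request:
{"fn": "move_arm", "kwargs": {
  "plan": [0,0,0,0,0,0,0.2,0,0,0,0,0,0,0.2,0,0,0,0,0,0,0.2,0,0,0,0,0,0,0.2,0,0,0,0,0,3,0.1,0,0,0,0,1,6,0,0,0,0,-1,5,9,0,0,0,0,-4,9,9,0,0,0,0,-8,13,9,0,0,0,0,-12,16,9,0]
}}

```text
time_s: 4.82
eef_pos: [0.4344, -0.072, 0.1431]
eef_rot: [0.652, 0.758, -0.001, 0.001]
ft_force: [0.2, -0.3, -0.0]
width: 0.0918
```

```bash
python3 - <<'E'
from h import *
cur()
im=snap("side","s5"); a=up(im[220:300,300:420],5); 
im2=snap("top","t5"); b=up(im2[150:230,330:450],5); cv2.imwrite("pics/m5.png",np.vstack([a,b])[:,:])
for q in panels(im2,0.015): print(q)
for q in panels(im2,0.061,(340,150,450,240)): print("caddy",q, )
E
```

```text
tcp [434.4 -72.  143.1] jaw 8.6 tilt 0.13 w 91.8 F [ 0.2 -0.3 -0. ] t 4.82
{'px': array([259., 222.]), 'c': array([456. , 166.8]), 'size': array([79.5, 57.8]), 'yaw': np.float32(-162.6), 'fill': 0.835, 'off': np.float64(3.2)}
{'px': array([302., 216.]), 'c': array([479.7,  25.7]), 'size': array([55.7, 47.7]), 'yaw': np.float32(-162.5), 'fill': 0.823, 'off': np.float64(2.8)}
{'px': array([377., 201.]), 'c': array([ 533. , -210.8]), 'size': array([63.4, 81.7]), 'yaw': np.float32(95.0), 'fill': 0.836, 'off': np.float64(3.7)}
caddy {'px': array([377., 201.]), 'c': array([ 529.1, -204.5]), 'size': array([61.5, 79.2]), 'yaw': np.float32(95.0), 'fill': 0.836, 'off': np.float64(3.6)}
```

```bash
python3 - <<'E'
import cv2; a=cv2.imread("pics/m5.png"); cv2.imwrite("pics/m5b.png",cv2.resize(a,(450,600)))
E
```

```text
(no output)
```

View pics/m5b.png

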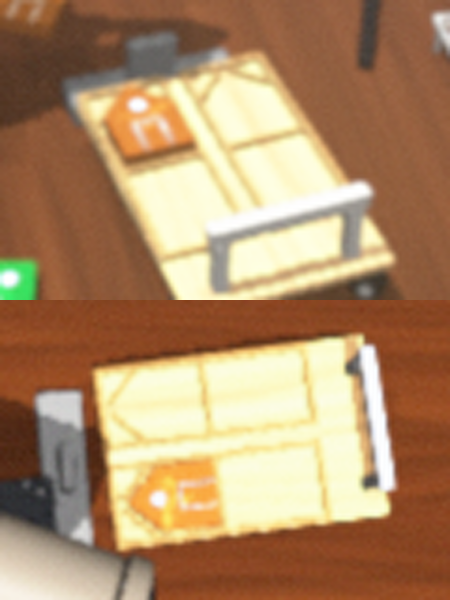

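```bash
python3 - <<'E'
from h import *
a=cv2.imread("pics/t5.png"); crop(a,350,175,400,215,15,"t5c")
b=cv2.imread("pics/s5.png"); crop(b,315,225,365,265,15,"s5c")
def f(n,X,o): return ((w2px(n,np.array(X)/1000)-o+.5)*15).round().tolist()
gp=[(-40.5,-30.5),(-40.5,30.5),(11,30.5),(41.5,0),(11,-30.5)]
for n,o in(("top",[350,175]),("side",[315,225])):
    print(n,"rim inner",[f(n,np.r_[pocket(68.5+x,42+y),51],o)[0] for x,y in gp])
    gg=[(-38,-28),(-38,28),(10,28),(38,0),(10,-28)]
    print(n,"panel top ideal",[f(n,np.r_[pocket(68.5+x,42+y),61],o)[0] for x,y in gg])
E
```

```text
top rim inner [[547.0, 266.0], [589.0, 548.0], [351.0, 580.0], [189.0, 459.0], [309.0, 299.0]]
top panel top ideal [[544.0, 275.0], [583.0, 535.0], [360.0, 565.0], [211.0, 453.0], [322.0, 305.0]]
side rim inner [[577.0, 519.0], [273.0, 597.0], [178.0, 422.0], [271.0, 288.0], [475.0, 349.0]]
side panel top ideal [[561.0, 474.0], [281.0, 545.0], [192.0, 383.0], [278.0, 260.0], [466.0, 316.0]]
```

View pics/t5c.png

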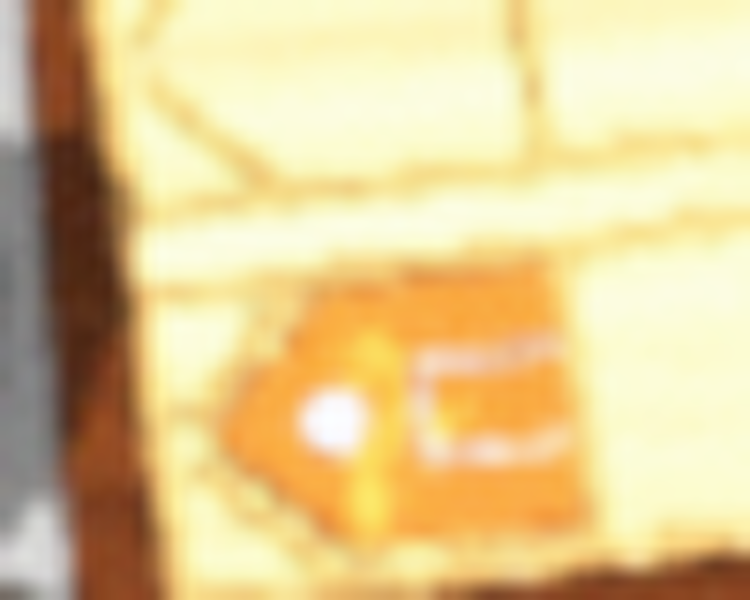

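View pics/s5c.png

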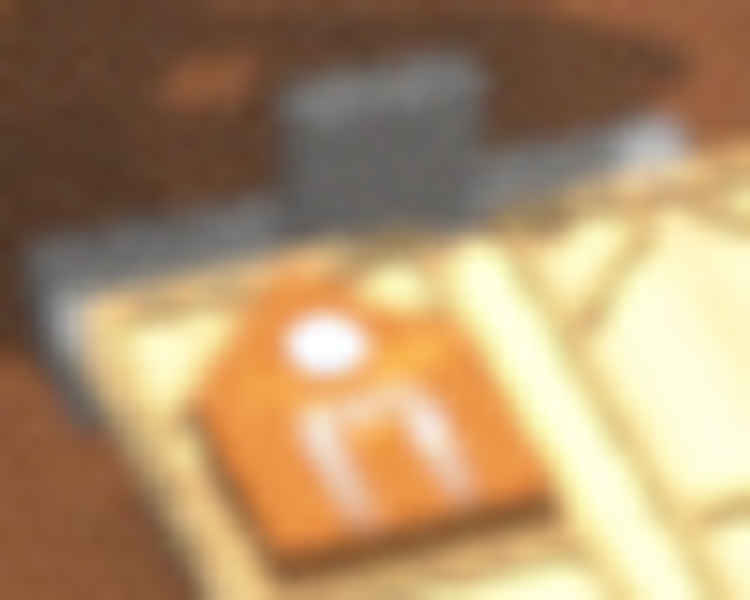

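```bash
cat >> h.py <<'E'
def deck(im,roi=(352,150,440,225),prt=True):
    x0,y0,x1,y1=roi
    hsv=cv2.cvtColor(up(im[y0:y1,x0:x1]),cv2.COLOR_BGR2HSV)
    m=cv2.inRange(hsv,(12,10,190),(40,140,255)); m=cv2.morphologyEx(m,cv2.MORPH_CLOSE,np.ones((9,9)))
    m=cv2.morphologyEx(m,cv2.MORPH_OPEN,np.ones((9,9)))
    for c in blobs(m,3000):
        px=upx(c)+[x0,y0]; W=px2w("top",px,0.049); r=cv2.minAreaRect((W*1000).astype(np.float32)); print("deck",np.round(r[0],1),np.round(r[1],1),round(r[2],2))
    m=cv2.inRange(hsv,(0,0,200),(179,9,255))
    for c in blobs(m,1500):
        px=upx(c)+[x0,y0]; W=px2w("top",px,0.108); r=cv2.minAreaRect((W*1000).astype(np.float32)); print("handle",np.round(r[0],1),np.round(r[1],1),round(r[2],2))
E
python3 - <<'E'
from h import *
im=cv2.imread("pics/t5.png"); deck(im); deck(cv2.imread("pics/top0.png"))
E
```

```text
deck [ 576.6 -264.3] [159.5 237.1] 8.78
handle [ 592.4 -365.7] [119.1  12.5] 8.35
deck [ 576.7 -263.9] [159.8 236.9] 8.72
handle [ 592.4 -365.8] [119.1  12.6] 8.47
```

```bash
python3 - <<'E'
from h import *
cur(); p=along((479.4,21),62.7,-5); p[0]-=1; tgt(*p,60,-27.3)
print("jar",px2w("top",[283,254],.03),"cutter",px2w("top",[343,256],.02),"cam",-CAL["top"]["R"].T@CAL["top"]["t"])
E
```

```text
tcp [428.9 -69.3 141.8] jaw 8.8 tilt 0.45 w 91.8 F [ 0.2 -0.4 -0.4] t 4.92
turn [-0.003 -0.007 -0.629] shift cm [ 4.72  8.58 -8.18] rows 6 t 4.92
jar [[0.35814663 0.09028214]] cutter [[ 0.35419834 -0.10384325]] cam [ 0.40504505 -0.00937433  1.49415224]
```

Request:
{"fn": "move_arm", "kwargs": {
  "plan": [0,0,-0.11,1,3,0,0,0,0,-0.22,3,6,-1,0,0,0,-0.33,4.7,8.6,-2,0,0,0,-0.44,4.7,8.6,-4,0,0,0,-0.55,4.7,8.6,-6,0,0,0,-0.63,4.7,8.6,-8,0,0,0,-0.63,4.7,8.6,-9.5,0,0,0,-0.63,4.7,8.6,-9.5,0]
}}

```text
time_s: 5.58
eef_pos: [0.4744, 0.0167, 0.0443]
eef_rot: [0.854, 0.52, -0.003, -0.005]
ft_force: [-0.8, 0.3, 0.2]
width: 0.0916
```

```bash
python3 - <<'E'
from h import *
cur(); p=along((479.4,21),62.7,-5); p[0]-=1; tgt(*p,6.5,-27.3)
im=snap("side","s6"); crop(im,250,150,370,250,6,"s6c")
E
```

```text
tcp [474.4  16.7  44.3] jaw -27.3 tilt 0.7 w 91.6 F [-0.8  0.3  0.2] t 5.58
turn [-0.006 -0.011  0.001] shift cm [ 0.17 -0.02 -3.78] rows 1 t 5.58
```

View pics/s6c.png

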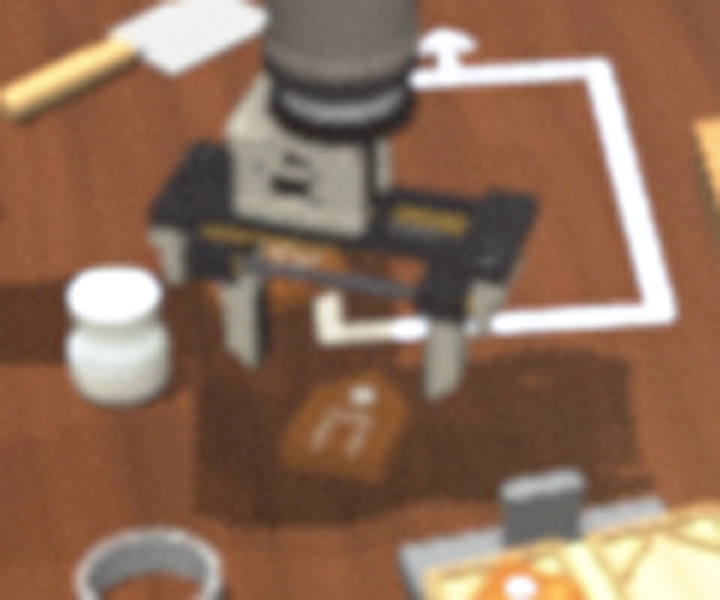

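Gable B lies between the open fingers (side crop ~345,430); jar and cutter are clear. Gripping.

Request:
{"fn": "move_arm", "kwargs": {
  "plan": [-0.006,-0.011,0,0.17,0,-2,0,-0.006,-0.011,0,0.17,0,-3.7,0,-0.006,-0.011,0,0.17,0,-3.7,0.3,-0.006,-0.011,0,0.17,0,-3.7,0.6,-0.006,-0.011,0,0.17,0,-3.7,0.6,-0.006,-0.011,0,0.17,0,-3.7,0.6,-0.006,-0.011,0,0.17,0,-3.7,0.6,-0.006,-0.011,0,0.17,0,-3.7,0.6,-0.006,-0.011,0,0.17,0,-3.7,0.6]
}}

```text
time_s: 6.38
eef_pos: [0.4774, 0.0166, 0.0095]
eef_rot: [0.854, 0.52, 0.001, 0.001]
ft_force: [-0.3, -0.4, 5.3]
width: 0.0554
```

```bash
python3 - <<'E'
from h import *
cur(); p=pocket(68.5-4,-42); tgt(*p,130,CY-90); tgt(*p,80,CY-90); s=robot.state()
d=np.array([479.4,21])-s["eef_pos"][:2]*1000; a=np.radians(62.7); print("along",d@[np.cos(a),np.sin(a)],"cross",d@[-np.sin(a),np.cos(a)])
E
```

```text
tcp [477.4  16.6   9.5] jaw -27.3 tilt 0.22 w 55.4 F [-0.3 -0.4  5.3] t 6.38
turn [-0.001  0.004  0.628] shift cm [ 13.1  -21.04  12.05] rows 7 t 6.38
turn [-0.001  0.004  0.628] shift cm [ 13.1  -21.04   7.05] rows 7 t 6.38
along 4.855214814464432 cross 0.2712783838676607
```

Request:
{"fn": "move_arm", "kwargs": {
  "plan": [0,0,0,0,0,2,0.6,0,0,0.05,1,-1,5,0.6,0,0,0.15,3,-4,8,0.6,0,0,0.27,5,-7,10,0.6,0,0,0.39,7,-10,10.5,0.6,0,0,0.51,9,-13.5,10.5,0.6,0,0,0.63,11,-17,10.5,0.6,0,0,0.63,13.1,-20,9.5,0.6,0,0,0.63,13.1,-21,8,0.6,0,0,0.63,13.1,-21,7.5,0.6]
}}

```text
time_s: 7.22
eef_pos: [0.6077, -0.1961, 0.082]
eef_rot: [0.652, 0.758, 0.001, -0.0]
ft_force: [-1.6, -0.1, -1.6]
width: 0.0549
```

```bash
python3 - <<'E'
from h import *
cur(); p=pocket(68.5-4,-42); p[0]-=2; tgt(*p,57,CY-90)
im=snap("side","s7"); crop(im,320,200,400,260,9,"s7c")
t=robot.state()["eef_pos"]*1000
def f(X): return ((w2px("side",np.array(X)/1000)-[320,200]+.5)*9).round().tolist()[0]
for z in (-9.5,-5.5,5.5,9.5): print(z,[f(np.r_[along(t[:2],98.7,4.9-38,e),t[2]+z]) for e in(28,-28)])
E
```

```text
tcp [ 607.7 -196.1   82. ] jaw 8.6 tilt 0.14 w 54.9 F [-1.6 -0.1 -1.6] t 7.22
turn [-0.002  0.001  0.002] shift cm [-0.13  0.23 -2.5 ] rows 1 t 7.22
-9.5 [[369.0, 461.0], [532.0, 420.0]]
-5.5 [[369.0, 452.0], [533.0, 410.0]]
5.5 [[370.0, 425.0], [535.0, 384.0]]
9.5 [[371.0, 415.0], [536.0, 374.0]]
```

View pics/s7c.png

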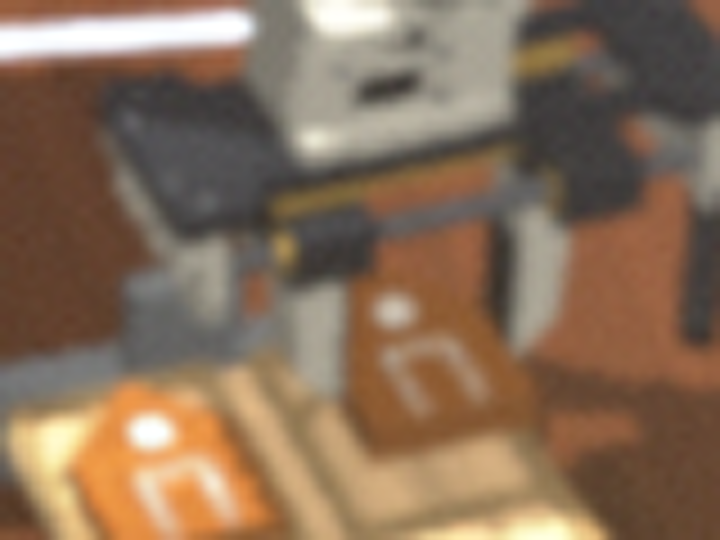

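Request:
{"fn": "move_arm", "kwargs": {
  "plan": [0,0,0,-0.1,0.2,-1,0.6,0,0,0,-0.1,0.2,-1.5,0.6,0,0,0,-0.1,0.2,-2,0.6,0,0,0,-0.1,0.2,-2.4,0.6,0,0,0,-0.1,0.2,-2.7,0.6,0,0,0,-0.1,0.2,-2.75,0.6,0,0,0,-0.1,0.2,-2.75,0.6,0,0,0,-0.1,0.2,-2.75,0.6]
}}

```text
time_s: 7.93
eef_pos: [0.6075, -0.1917, 0.0572]
eef_rot: [0.651, 0.759, 0.002, 0.001]
ft_force: [-0.7, 2.0, 12.5]
width: 0.0553
```

```bash
python3 - <<'E'
from h import *
cur(); p=pocket(68.5-4,-42); p[0]-=2; tgt(*p,53,CY-90)
im=snap("side","s8"); crop(im,320,200,400,260,9,"s8c")
E
```

```text
tcp [ 607.5 -191.7   57.2] jaw 8.7 tilt 0.24 w 55.3 F [-0.7  2.  12.5] t 7.93
turn [-0.002  0.004 -0.   ] shift cm [-0.1  -0.21 -0.42] rows 1 t 7.93
```

View pics/s8c.png

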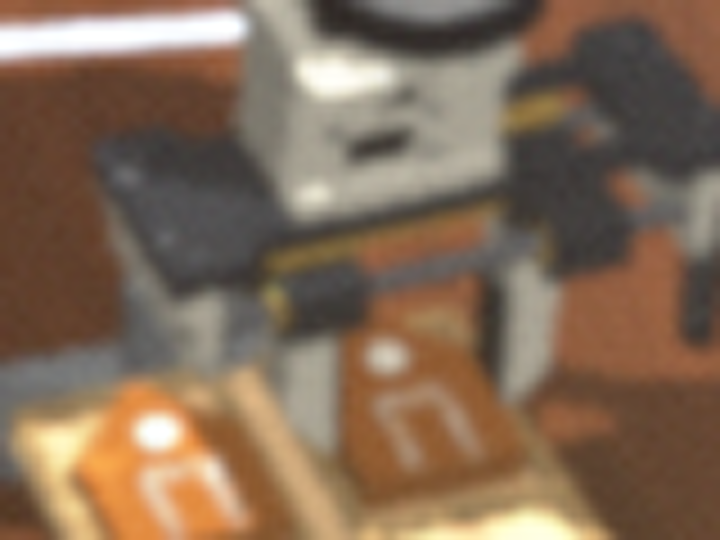

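Request:
{"fn": "move_arm", "kwargs": {
  "plan": [0,0,0,0,0,0.3,0.6,0,0,0,-0.05,-0.25,0.3,0.6,0,0,0,-0.05,-0.25,0.1,0.6,0,0,0,-0.05,-0.25,-0.1,0.6,0,0,0,-0.05,-0.25,-0.25,0.6,0,0,0,-0.05,-0.25,-0.35,0.6,0,0,0,-0.05,-0.25,-0.35,0.6]
}}

```text
time_s: 8.57
eef_pos: [0.6088, -0.1947, 0.0568]
eef_rot: [0.651, 0.759, 0.003, 0.003]
ft_force: [-1.3, 2.2, 18.9]
width: 0.0553
```

```bash
python3 - <<'E'
from h import *
cur(); p=pocket(68.5-4,-42); p[0]-=2; tgt(*p,53,CY-90)
im=snap("side","s9"); crop(im,320,200,400,260,9,"s9c")
E
```

```text
tcp [ 608.8 -194.7   56.8] jaw 8.7 tilt 0.5 w 55.3 F [-1.3  2.2 18.9] t 8.57
turn [-0.     0.009 -0.   ] shift cm [-0.23  0.09 -0.38] rows 1 t 8.57
```

View pics/s9c.png

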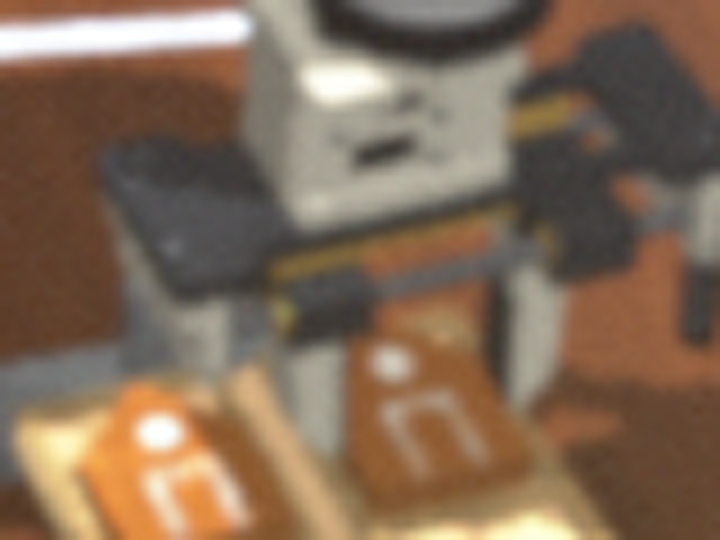

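```bash
python3 - <<'E'
from h import *
def w(x,y,z): return w2px("side",np.r_[pocket(x,y),z]/1000)[0]
L=w(80,42,61)
for dz in(0,5,10): print(dz,(w(80,-42,61+dz)-L).round(2))
print("per mm x",(w(81,-42,61)-w(80,-42,61)),"y",(w(80,-41,61)-w(80,-42,61)))
im=cv2.imread("pics/s9.png")
g=cv2.cvtColor(up(im,8),cv2.COLOR_BGR2HSV)
m=cv2.inRange(g,(0,0,130),(179,70,255))
for (x,y) in((337.4,247.8),(363.3,240.3)):
    s=8; x0,y0=int((x-4)*s),int((y-3.5)*s); sub=m[y0:y0+7*s,x0:x0+8*s]
    M=cv2.moments(sub,True); print((np.array([M["m10"],M["m01"]])/M["m00"]+[x0,y0])/s)
E
```

```text
0 [26.97 -6.64]
5 [27.03 -7.95]
10 [27.09 -9.28]
per mm x [-0.13668548 -0.2095702 ] y [-0.31633934  0.07786419]
[337.72576253 248.00762527]
[363.52309591 240.38328632]
```

Request:
{"fn": "move_arm", "kwargs": {
  "plan": [0,0,0,0,0,0,0.3,0,0,0,0,0,0,0.3,0,0,0,0,0,0,0.3,0,0,0,0,0,0,0.3,0,0,0,0,0,2,0.3,0,0,0,0,0,5,0.3,0,0,0,0,0,8,0.3,0,0,0,0,4,9,0.3,0,0,0,0,8,9,0.3,0,0,0,-3,12,9,0.3]
}}

```text
time_s: 9.45
eef_pos: [0.5863, -0.0799, 0.1471]
eef_rot: [0.652, 0.759, 0.004, 0.005]
ft_force: [-1.0, 1.2, -1.2]
width: 0.0641
```

```bash
python3 - <<'E'
from h import *
cur()
im=snap("side","s10"); im2=snap("top","t10"); deck(im2)
cv2.imwrite("pics/m10.png",np.hstack([up(im[220:280,310:390],5),up(im2[155:215,350:430],5)]))
E
```

```text
tcp [586.3 -79.9 147.1] jaw 8.7 tilt 0.74 w 64.1 F [-1.   1.2 -1.2] t 9.45
deck [ 579.1 -261.7] [158.9 243.3] 8.22
deck [ 636.6 -151.7] [68.5 84. ] 78.26
handle [ 595.1 -366.5] [119.5  12.5] 8.11
```

View pics/m10.png

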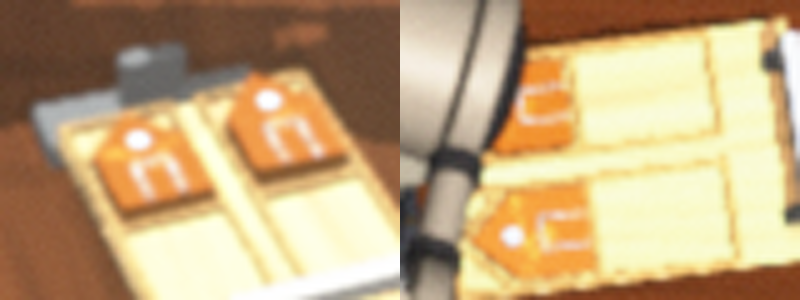

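Request:
{"fn": "move_arm", "kwargs": {
  "plan": [0,0,0,-6,4,3,0.3,0,0,0,-9,7,3,0.3,0,0,0,-12,10,3,0.3,0,0,0,-12,12,3,0.3]
}}

```text
time_s: 9.88
eef_pos: [0.4654, 0.0308, 0.1739]
eef_rot: [0.65, 0.76, 0.001, -0.001]
ft_force: [1.1, 1.0, 0.7]
width: 0.0643
```

```bash
python3 - <<'E'
from h import *
cur()
im=snap("side","s11"); im2=snap("top","t11"); deck(im2)
cv2.imwrite("pics/m11.png",np.hstack([up(im[225:265,320:370],8),up(im2[160:220,350:400],8)[:320]]))
crop(im2,350,155,400,215,10,"t11c")
for q in panels(im2,0.061,(350,150,450,240)): print("caddy",q, )
E
```

```text
tcp [465.4  30.8 173.9] jaw 8.9 tilt 0.17 w 64.3 F [1.1 1.  0.7] t 9.88
deck [ 579.7 -264.6] [159.5 237.9] 8.13
handle [ 594.8 -366.4] [119.   12.6] 8.05
caddy {'px': array([376., 202.]), 'c': array([ 530.3, -203.9]), 'size': array([62.5, 79.3]), 'yaw': np.float32(97.9), 'fill': 0.832, 'off': np.float64(5.0)}
caddy {'px': array([374., 179.]), 'c': array([ 612.8, -190.6]), 'size': array([68.6, 80.7]), 'yaw': np.float32(98.3), 'fill': 0.832, 'off': np.float64(4.2)}
```

View pics/t11c.png

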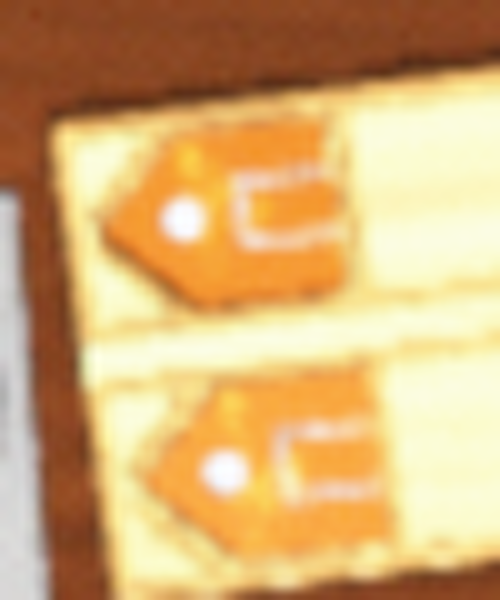

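View pics/m11.png

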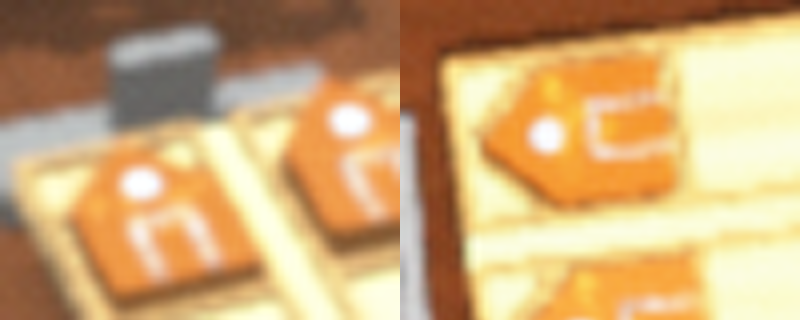

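```bash
sed -i 's/^CAD=.*/CAD=(579.8,-264.5); CY=98.1/' h.py; python3 - <<'E'
from h import *
cur(); tgt(611.1,-195.2,100,8.1); tgt(611.1,-195.2,57,8.1)
E
```

```text
tcp [464.2  34.3 174.3] jaw 9.2 tilt 0.28 w 64.5 F [-0.3 -0.8 -0.2] t 9.98
turn [-0.005 -0.001 -0.019] shift cm [ 14.69 -22.95  -7.43] rows 7 t 9.98
turn [-0.005 -0.001 -0.019] shift cm [ 14.69 -22.95 -11.73] rows 8 t 9.98
```

Request:
{"fn": "move_arm", "kwargs": {
  "plan": [-0.005,0,-0.019,14.7,-22.9,-5,0.26,-0.005,0,-0.019,14.7,-22.9,-5,0.26,-0.005,0,-0.019,14.7,-22.9,-5,0.26,-0.005,0,-0.019,14.7,-22.9,-5,0.26,-0.005,0,-0.019,14.7,-22.9,-5,0.26,-0.005,0,-0.019,14.7,-22.9,-5,0.26,-0.005,0,-0.019,14.7,-22.9,-5,0.26,-0.005,0,-0.019,14.7,-22.9,-7,0.26,-0.005,0,-0.019,14.7,-22.9,-7,0.26]
}}

```text
time_s: 10.73
eef_pos: [0.6095, -0.1965, 0.0995]
eef_rot: [0.657, 0.754, -0.002, -0.004]
ft_force: [-0.9, 0.2, -1.3]
width: 0.0678
```

```bash
python3 - <<'E'
from h import *
cur(); tgt(611.1,-195.2,57,8.1)
im=snap("side","s12"); crop(im,320,200,400,260,9,"s12c")
E
```

```text
tcp [ 609.5 -196.5   99.5] jaw 7.9 tilt 0.45 w 67.8 F [-0.9  0.2 -1.3] t 10.73
turn [-0.002 -0.007  0.003] shift cm [ 0.16  0.13 -4.25] rows 2 t 10.73
```

View pics/s12c.png

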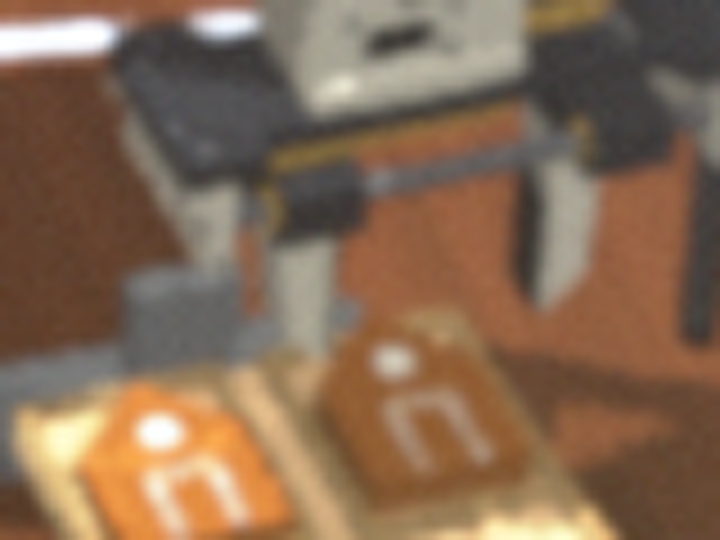

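Request:
{"fn": "move_arm", "kwargs": {
  "plan": [0,-0.007,0.003,0.1,0.1,-2,0.26,0,-0.007,0.003,0.1,0.1,-3.5,0.26,0,-0.007,0.003,0.1,0.1,-4.2,0.26,0,-0.007,0.003,0.1,0.1,-4.2,0.35,0,-0.007,0.003,0.1,0.1,-4.2,0.6,0,-0.007,0.003,0.1,0.1,-4.2,0.6,0,-0.007,0.003,0.1,0.1,-4.2,0.6,0,-0.007,0.003,0.1,0.1,-4.2,0.6],
  "grip_force": 12
}}

```text
time_s: 11.45
eef_pos: [0.6111, -0.1946, 0.0602]
eef_rot: [0.655, 0.756, 0.001, 0.0]
ft_force: [0.8, 0.2, -1.3]
width: 0.056
```

```bash
python3 - <<'E'
from h import *
cur()
E
```

```text
tcp [ 611.1 -194.6   60.2] jaw 8.2 tilt 0.13 w 56.0 F [ 0.8  0.2 -1.3] t 11.45
```

Request:
{"fn": "move_arm", "kwargs": {
  "plan": [0,0,0,0,0,0.3,0.6,0,0,0,0,-0.2,0.3,0.6,0,0,0,0.05,-0.3,0.2,0.6,0,0,0,0.05,-0.3,0,0.6,0,0,0,0.05,-0.3,-0.2,0.6,0,0,0,0.05,-0.3,-0.4,0.6,0,0,0,0.05,-0.3,-0.55,0.6,0,0,0,0.05,-0.3,-0.55,0.6],
  "grip_force": 15
}}

```text
time_s: 12.12
eef_pos: [0.6127, -0.1979, 0.0565]
eef_rot: [0.655, 0.756, 0.002, 0.002]
ft_force: [-1.5, 1.3, 9.2]
width: 0.0556
```

```bash
python3 - <<'E'
from h import *
cur()
im=snap("side","s13"); crop(im,320,200,400,260,9,"s13c")
E
```

```text
tcp [ 612.7 -197.9   56.5] jaw 8.2 tilt 0.29 w 55.6 F [-1.5  1.3  9.2] t 12.12
```

View pics/s13c.png

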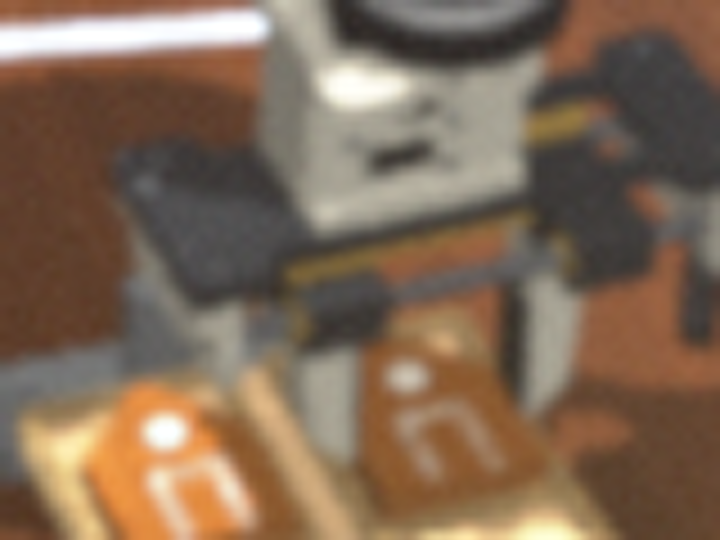

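Request:
{"fn": "move_arm", "kwargs": {
  "plan": [0,0,0,0,0,0,0.3,0,0,0,0,0,0,0.3,0,0,0,0,0,0,0.3,0,0,0,0,0,0,0.3,0,0,0,0,0,2,0.3,0,0,0,0,0,5,0.3,0,0,0,0,2,8,0.2,0,0,0,-5,6,10,0,0,0,0,-9,10,10,0,0,0,0,-13,14,10,0]
}}

```text
time_s: 13.0
eef_pos: [0.5207, -0.0951, 0.1551]
eef_rot: [0.655, 0.755, 0.002, 0.003]
ft_force: [0.4, 0.3, 0.1]
width: 0.0862
```

Request:
{"fn": "move_arm", "kwargs": {
  "plan": [0,0,0,-4,4,0,0,0,0,0,-5,8,0,0,0,0,0,-5,8,0,0]
}}

```text
time_s: 13.25
eef_pos: [0.4672, -0.0116, 0.155]
eef_rot: [0.655, 0.756, 0.002, 0.001]
ft_force: [-0.4, 0.5, -0.0]
width: 0.0918
```

```bash
python3 - <<'E'
from h import *
cur()
im=snap("side","s14"); im2=snap("top","t14"); deck(im2)
a=up(im[225:275,315:375],6); b=up(im2[160:210,350:410],6); cv2.imwrite("pics/m14.png",np.hstack([a,b]))
for q in panels(im2,0.061,(350,150,450,240)): print("caddy",q)
for q in panels(im2): print(q)
E
```

```text
tcp [467.2 -11.6 155. ] jaw 8.2 tilt 0.25 w 91.8 F [-0.4  0.5 -0. ] t 13.25
deck [ 580.5 -265.1] [159.6 237.9] 8.44
handle [ 595.7 -366.9] [119.   12.7] 7.85
caddy {'px': array([375., 201.]), 'c': array([ 531.9, -204.4]), 'size': array([63. , 78.2]), 'yaw': np.float32(98.5), 'fill': 0.826, 'off': np.float64(5.4)}
caddy {'px': array([375., 176.]), 'c': array([ 615.2, -192.9]), 'size': array([67.2, 78.4]), 'yaw': np.float32(98.1), 'fill': 0.88, 'off': np.float64(3.5)}
{'px': array([259., 219.]), 'c': array([470.6, 171.2]), 'size': array([48.7, 58.2]), 'yaw': np.float32(-71.0), 'fill': 0.948, 'off': np.float64(0.2)}
{'px': array([375., 201.]), 'c': array([ 535.9, -210.6]), 'size': array([65.1, 80.7]), 'yaw': np.float32(98.5), 'fill': 0.826, 'off': np.float64(5.6)}
{'px': array([375., 176.]), 'c': array([ 622. , -198.8]), 'size': array([69.4, 80.9]), 'yaw': np.float32(98.1), 'fill': 0.88, 'off': np.float64(3.6)}
```

View pics/m14.png

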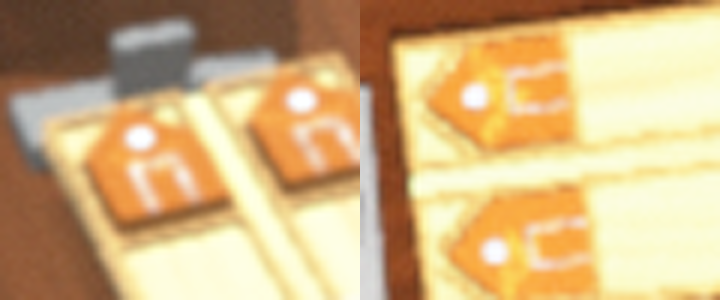

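```bash
python3 - <<'E'
from h import *
im=cv2.imread("pics/s14.png"); crop(im,325,230,380,270,14,"s14c")
im=cv2.imread("pics/t14.png"); crop(im,350,160,405,215,11,"t14c")
E
```

```text
(no output)
```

View pics/s14c.png

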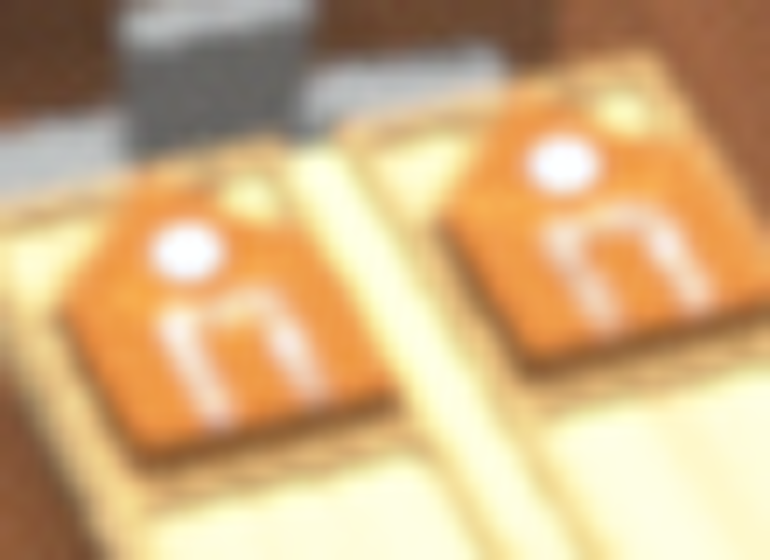

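View pics/t14c.png

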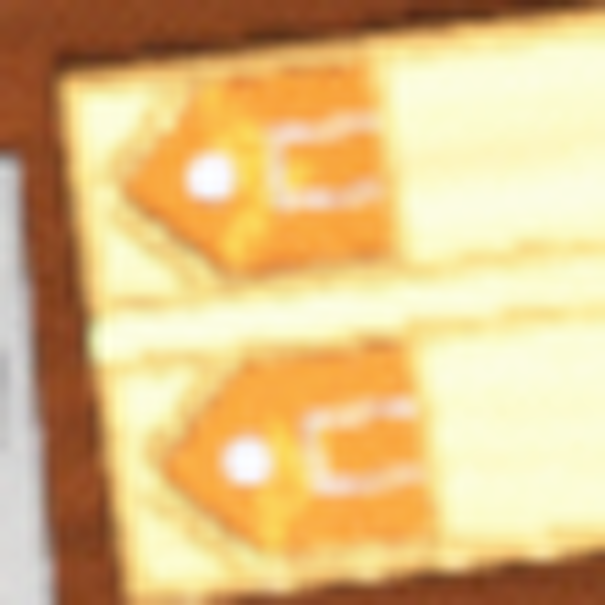

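```bash
python3 - <<'E'
from h import *
cur(); tgt(453.5,166.5,60,-72.5)
E
```

```text
tcp [469.7 -13.1 155.3] jaw 8.3 tilt 0.37 w 91.9 F [ 1.1 -1.7  0.6] t 13.35
turn [ 0.005  0.005 -1.41 ] shift cm [-1.62 17.96 -9.53] rows 12 t 13.35
```

Request:
{"fn": "move_arm", "kwargs": {
  "plan": [0,0,-0.12,0,2,0,0,0,0,-0.24,0,5,-1,0,0,0,-0.36,-1,8,-2,0,0,0,-0.48,-1.6,11,-3,0,0,0,-0.6,-1.6,14,-4,0,0,0,-0.72,-1.6,16,-4,0,0,0,-0.84,-1.6,18,-4,0,0,0,-0.96,-1.6,18,-4,0,0,0,-1.08,-1.6,18,-4,0,0,0,-1.2,-1.6,18,-4,0]
}}

```text
time_s: 14.18
eef_pos: [0.4551, 0.1666, 0.1149]
eef_rot: [0.968, 0.252, 0.0, 0.003]
ft_force: [0.4, 0.0, -0.5]
width: 0.0919
```

```bash
python3 - <<'E'
from h import *
cur(); tgt(453.5,166.5,60,-72.5)
im=snap("side","s15"); crop(im,240,130,360,220,6.5,"s15c")
E
```

```text
tcp [455.1 166.6 114.9] jaw -60.8 tilt 0.4 w 91.9 F [ 0.4  0.  -0.5] t 14.18
turn [ 0.007  0.002 -0.205] shift cm [-0.16 -0.01 -5.49] rows 2 t 14.18
```

View pics/s15c.png

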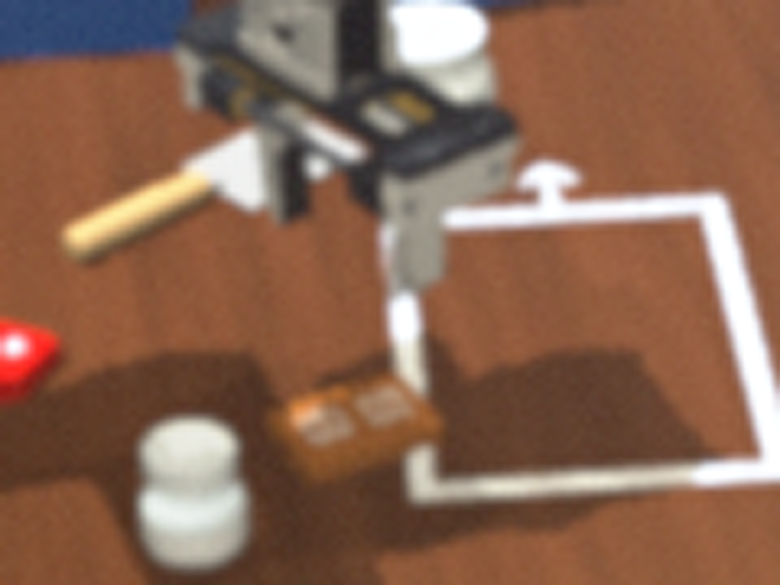

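Request:
{"fn": "move_arm", "kwargs": {
  "plan": [0.007,0.002,-0.1,-0.1,0,-1,0,0.007,0.002,-0.205,-0.1,0,-4,0,0.007,0.002,-0.205,-0.1,0,-8,0,0.007,0.002,-0.205,-0.1,0,-10.8,0,0.007,0.002,-0.205,-0.1,0,-10.8,0.1,0.007,0.002,-0.205,-0.1,0,-10.8,0.6,0.007,0.002,-0.205,-0.1,0,-10.8,0.6,0.007,0.002,-0.205,-0.1,0,-10.8,0.6,0.007,0.002,-0.205,-0.1,0,-10.8,0.6,0.007,0.002,-0.205,-0.1,0,-10.8,0.6],
  "grip_force": 25
}}

```text
time_s: 15.07
eef_pos: [0.4551, 0.1665, 0.0083]
eef_rot: [0.989, 0.148, 0.001, -0.0]
ft_force: [-0.0, -0.9, -0.1]
width: 0.0566
```

```bash
python3 - <<'E'
from h import *
cur(); s=robot.state()
d=np.array([454.3,166.5])-s["eef_pos"][:2]*1000; a=np.radians(17.5); print("along",d@[np.cos(a),np.sin(a)],"cross",d@[-np.sin(a),np.cos(a)])
E
```

```text
tcp [455.1 166.5   8.3] jaw -72.9 tilt 0.16 w 56.6 F [-0.  -0.9 -0.1] t 15.07
along -0.7628045658404972 cross 0.19300109411749722
```

```bash
sed -i 's/^CAD=.*/CAD=(580.6,-265.0); CY=98.1/' h.py; python3 - <<'E'
from h import *
cur(); p=pocket(-18.7,42); print(p); tgt(*p,110,CY-90)
E
```

```text
tcp [455.1 166.5   8.3] jaw -72.9 tilt 0.16 w 56.6 F [-0.  -0.9 -0.1] t 15.07
[ 541.65385941 -289.43129414]
turn [-0.003  0.002  1.414] shift cm [  8.66 -45.6   10.17] rows 12 t 15.07
```

Request:
{"fn": "move_arm", "kwargs": {
  "plan": [0,0,0,0,0,3,0.6,0,0,0.1,0.5,-1,7,0.6,0,0,0.22,1,-4,9,0.6,0,0,0.34,2,-8,10,0.6,0,0,0.46,3,-12,10,0.6,0,0,0.58,4,-16,10,0.6,0,0,0.7,5,-20,10,0.6,0,0,0.82,6,-24,10,0.6,0,0,0.94,7,-28,10,0.6,0,0,1.06,7,-32,10,0.6]
}}

```text
time_s: 15.9
eef_pos: [0.524, -0.1315, 0.1092]
eef_rot: [0.792, 0.61, 0.002, 0.0]
ft_force: [0.7, 0.5, -0.2]
width: 0.0552
```

```bash
python3 - <<'E'
from h import *
cur(); p=pocket(-18.7,42); print(p); tgt(*p,80,CY-90)
E
```

```text
tcp [ 524.  -131.5  109.2] jaw -14.8 tilt 0.2 w 55.2 F [ 0.7  0.5 -0.2] t 15.9
[ 541.65385941 -289.43129414]
turn [-0.003  0.002  0.399] shift cm [  1.77 -15.8   -2.92] rows 4 t 15.9
```

Request:
{"fn": "move_arm", "kwargs": {
  "plan": [0,0,0.1,0.4,-4,0,0.6,0,0,0.22,0.8,-8,0,0.6,0,0,0.34,1.3,-12,0,0.6,0,0,0.4,1.75,-15,0,0.6,0,0,0.4,1.75,-15.8,-1.5,0.6,0,0,0.4,1.75,-15.8,-2.9,0.6,0,0,0.4,1.75,-15.8,-2.9,0.6,0,0,0.4,1.75,-15.8,-2.9,0.6]
}}

```text
time_s: 16.57
eef_pos: [0.541, -0.2891, 0.0801]
eef_rot: [0.655, 0.756, 0.002, -0.001]
ft_force: [0.3, -0.5, -0.5]
width: 0.0554
```

```bash
python3 - <<'E'
from h import *
cur(); p=pocket(-18.7,42); tgt(*p,54,CY-90)
im=snap("side","s16"); crop(im,320,220,420,300,7.5,"s16c")
E
```

```text
tcp [ 541.  -289.1   80.1] jaw 8.1 tilt 0.23 w 55.4 F [ 0.3 -0.5 -0.5] t 16.57
turn [-0.004  0.001 -0.001] shift cm [ 0.07 -0.03 -2.61] rows 1 t 16.57
```

View pics/s16c.png

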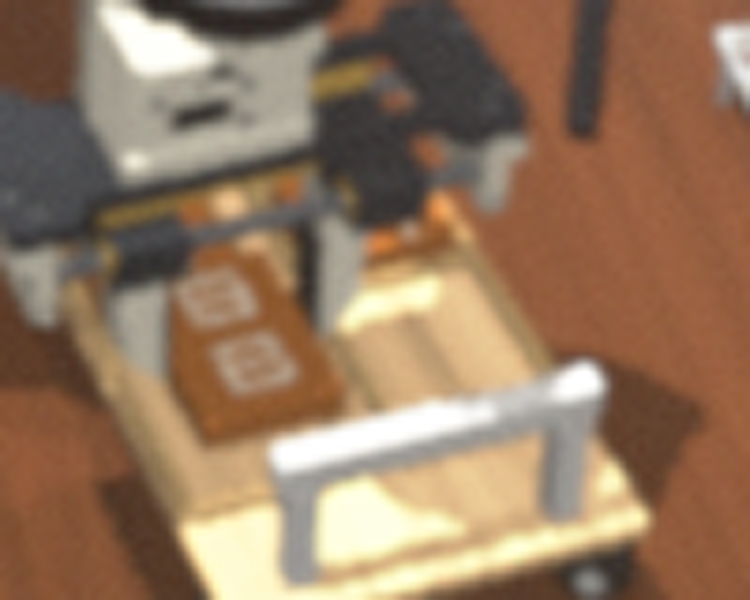

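Request:
{"fn": "move_arm", "kwargs": {
  "plan": [0,0,0,0.05,0,-1,0.6,0,0,0,0.05,0,-1.5,0.6,0,0,0,0.05,0,-1.9,0.6,0,0,0,0.05,0,-2.2,0.6,0,0,0,0.05,0,-2.4,0.6,0,0,0,0.05,0,-2.5,0.6,0,0,0,0.05,0,-2.5,0.6]
}}

```text
time_s: 17.2
eef_pos: [0.5421, -0.2891, 0.0558]
eef_rot: [0.655, 0.756, 0.002, -0.0]
ft_force: [-1.0, -0.4, -0.4]
width: 0.0555
```

```bash
python3 - <<'E'
from h import *
cur()
im=snap("side","s17"); crop(im,320,220,420,300,7.5,"s17c")
E
```

```text
tcp [ 542.1 -289.1   55.8] jaw 8.2 tilt 0.2 w 55.5 F [-1.  -0.4 -0.4] t 17.2
```

View pics/s17c.png

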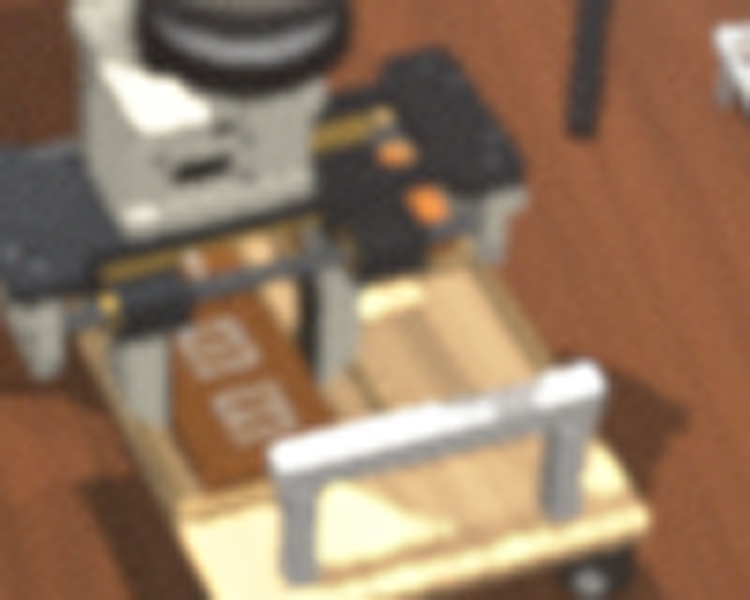

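Request:
{"fn": "move_arm", "kwargs": {
  "plan": [0,0,0,0,0,-0.1,0.3,0,0,0,0,0,-0.1,0.25,0,0,0,0,0,-0.1,0.25,0,0,0,0,0,-0.1,0.25,0,0,0,0,0,3,0.25,0,0,0,0,0,6,0.1,0,0,0,-2,3,10,0,0,0,0,-4,7,11,0,0,0,0,-6,11,11,0,0,0,0,-8,15,11,0]
}}

```text
time_s: 18.08
eef_pos: [0.4707, -0.1562, 0.167]
eef_rot: [0.655, 0.755, 0.002, 0.002]
ft_force: [1.2, 0.5, 0.5]
width: 0.091
```

Request:
{"fn": "move_arm", "kwargs": {
  "plan": [0,0,0,-1,4,0,0,0,0,0,-2,8,0,0,0,0,0,-3,12,0,0,0,0,0,-3,16,0,0,0,0,0,-3,16,0,0]
}}

```text
time_s: 18.5
eef_pos: [0.4395, 0.0096, 0.1675]
eef_rot: [0.653, 0.757, 0.003, 0.001]
ft_force: [-1.1, 0.2, -0.1]
width: 0.0915
```

```bash
cat >> h.py <<'E'
def bayfit(im):
    x0,y0,x1,y1=180,140,300,225
    hsv=cv2.cvtColor(up(im[y0:y1,x0:x1]),cv2.COLOR_BGR2HSV); m=cv2.inRange(hsv,(0,0,190),(179,70,255))
    cs,h=cv2.findContours(m,cv2.RETR_CCOMP,cv2.CHAIN_APPROX_NONE)
    for c,hh in zip(cs,h[0]):
        if cv2.contourArea(c)>3000:
            W=px2w("top",upx(c)+[x0,y0],0); r=cv2.minAreaRect((W*1000).astype(np.float32)); print("bay","outer" if hh[3]<0 else "inner",np.round(r[0],1),np.round(r[1],1),round(r[2],2))
def chockfit(im,roi):
    x0,y0,x1,y1=roi
    hsv=cv2.cvtColor(up(im[y0:y1,x0:x1]),cv2.COLOR_BGR2HSV)
    m=cv2.inRange(hsv,(0,0,80),(179,50,255)); m=cv2.morphologyEx(m,cv2.MORPH_CLOSE,np.ones((19,19)))
    for c in blobs(m,1000):
        px=upx(c)+[x0,y0]; W=px2w("top",px,0.02); r=cv2.minAreaRect((W*1000).astype(np.float32)); print("chock",np.round(r[0],1),np.round(r[1],1),round(r[2],2))
E
python3 - <<'E'
from h import *
cur()
im=snap("side","s18"); im2=snap("top","t18"); deck(im2); bayfit(im2); chockfit(im2,(335,165,362,225))
cv2.imwrite("pics/m18.png",np.hstack([up(im[220:300,310:410],4),up(im2[150:230,340:440],4)]))
for q in panels(im2,0.061,(350,150,450,240)): print("caddy",q)
for q in panels(im2): print(q["px"],q["size"])
E
```

```text
tcp [439.5   9.6 167.5] jaw 8.4 tilt 0.37 w 91.5 F [-1.1  0.2 -0.1] t 18.5
deck [ 580.4 -265.1] [159.6 237.8] 8.46
handle [ 595.7 -366.9] [119.   12.7] 7.95
bay outer [591.5 259.4] [332.7 205.7] 84.35
chock [ 553.6 -113.6] [140.9  41. ] 5.06
caddy {'px': array([377., 200.]), 'c': array([ 531.7, -204.6]), 'size': array([62.6, 77.4]), 'yaw': np.float32(99.0), 'fill': 0.835, 'off': np.float64(5.1)}
caddy {'px': array([404., 196.]), 'c': array([ 544.3, -290.8]), 'size': array([62.6, 85. ]), 'yaw': np.float32(-81.1), 'fill': 0.956, 'off': np.float64(0.1)}
caddy {'px': array([374., 175.]), 'c': array([ 615.2, -192.9]), 'size': array([67.1, 78.4]), 'yaw': np.float32(98.3), 'fill': 0.88, 'off': np.float64(3.7)}
[377. 200.] [64.6 79.9]
[404. 196.] [64.6 87.7]
[374. 175.] [69.3 80.9]
```

View pics/m18.png

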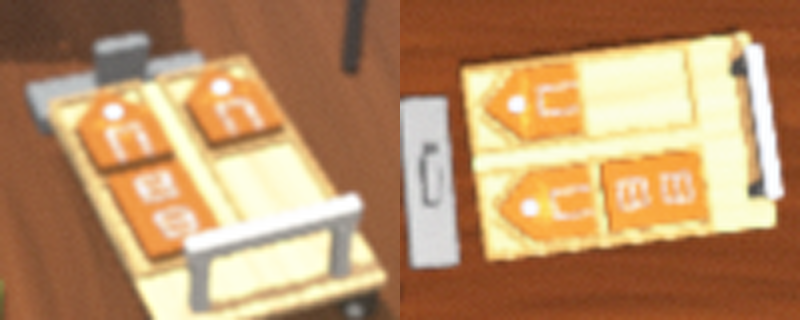

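```bash
cat >> h.py <<'E'
def dots(im,roi,lo=(0,0,225),hi=(179,35,255),amin=150,amax=2500):
    x0,y0,x1,y1=roi; m=cv2.inRange(cv2.cvtColor(up(im[y0:y1,x0:x1],8),cv2.COLOR_BGR2HSV),lo,hi)
    r=[]
    for c in blobs(m,amin):
        if cv2.contourArea(c)<amax:
            M=cv2.moments(c); r.append(((np.array([M["m10"],M["m01"]])/M["m00"]+.5)/8-.5+[x0,y0]))
    return np.array(r)
def tri(a,b):
    P=[CAL[n]["mtx"]@np.c_[CAL[n]["R"],CAL[n]["t"]] for n in("top","side")]
    X=cv2.triangulatePoints(P[0],P[1],np.array(a,float).reshape(2,1),np.array(b,float).reshape(2,1)); return (X[:3]/X[3]).ravel()*1000
E
python3 - <<'E'
from h import *
t=cv2.imread("pics/t18.png"); s=cv2.imread("pics/s18.png")
print(dots(t,(362,160,412,212)).round(1).tolist()); print(dots(s,(325,232,385,285)).round(1).tolist())
E
```

```text
[[372.1, 201.5], [363.1, 195.8], [368.7, 175.6]]
[[380.1, 283.1], [357.0, 274.3], [345.3, 266.8], [351.1, 264.7], [337.9, 247.6], [364.8, 241.3]]
```

```bash
python3 - <<'E'
from h import *
t=cv2.imread("pics/t18.png"); s=cv2.imread("pics/s18.png")
T=dots(t,(362,160,412,212)); S=dots(s,(325,232,385,285))
print("A",tri(T[0],S[4]),"B",tri(T[2],S[5]))
E
```

```text
A [ 528.65402161 -192.01547646   60.52630174] B [ 611.34258658 -180.80710837   60.33499061]
```

```bash
python3 - <<'E'
from h import *
cur(); tgt(553.5,-113.6,95,5.1)
E
```

```text
tcp [440.8   5.  167.5] jaw 8.3 tilt 0.36 w 92.0 F [-0.1 -0.2 -0.8] t 18.6
turn [-0.001  0.006 -0.056] shift cm [ 11.27 -11.86  -7.25] rows 5 t 18.6
```

Request:
{"fn": "move_arm", "kwargs": {
  "plan": [0,0.006,-0.056,11.2,-11.85,-3,0,0,0.006,-0.056,11.2,-11.85,-3,0,0,0.006,-0.056,11.2,-11.85,-3,0,0,0.006,-0.056,11.2,-11.85,-3,0,0,0.006,-0.056,11.2,-11.85,-6,0,0,0.006,-0.056,11.2,-11.85,-7.2,0,0,0.006,-0.056,11.2,-11.85,-7.2,0],
  "grip_force": 40
}}

```text
time_s: 19.18
eef_pos: [0.5509, -0.1156, 0.0918]
eef_rot: [0.676, 0.737, -0.001, -0.003]
ft_force: [-0.8, 0.9, -0.3]
width: 0.092
```

```bash
python3 - <<'E'
from h import *
cur(); tgt(553.5,-113.6,42,5.1)
im=snap("side","s19"); crop(im,290,180,390,260,7.5,"s19c")
E
```

```text
tcp [ 550.9 -115.6   91.8] jaw 4.9 tilt 0.37 w 92.0 F [-0.8  0.9 -0.3] t 19.18
turn [-0.003 -0.006  0.003] shift cm [ 0.26  0.2  -4.98] rows 2 t 19.18
```

View pics/s19c.png

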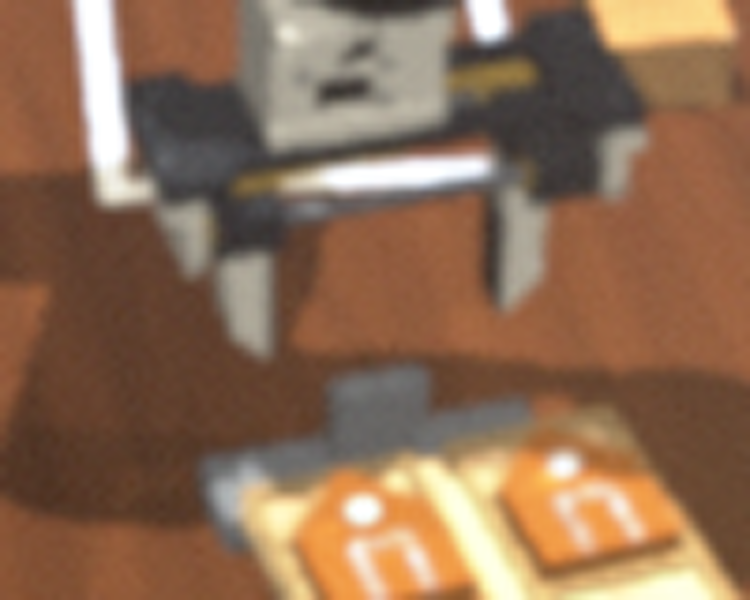

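Request:
{"fn": "move_arm", "kwargs": {
  "plan": [0,-0.006,0.003,0.25,0.2,-2,0,0,-0.006,0.003,0.25,0.2,-4,0,0,-0.006,0.003,0.25,0.2,-4.8,0.1,0,-0.006,0.003,0.25,0.2,-4.8,0.5,0,-0.006,0.003,0.25,0.2,-4.8,0.8,0,-0.006,0.003,0.25,0.2,-4.8,0.8,0,-0.006,0.003,0.25,0.2,-4.8,0.8,0,-0.006,0.003,0.25,0.2,-4.8,0.8,0,-0.006,0.003,0.25,0.2,-4.8,0.8]
}}

```text
time_s: 19.98
eef_pos: [0.5547, -0.1133, 0.0466]
eef_rot: [0.675, 0.738, 0.002, 0.001]
ft_force: [0.1, -1.0, 0.9]
width: 0.05
```

```bash
python3 - <<'E'
from h import *
cur(); tgt(392,-3,98,5.1)
E
```

```text
tcp [ 554.7 -113.3   46.6] jaw 5.2 tilt 0.24 w 50.0 F [ 0.1 -1.   0.9] t 19.98
turn [-0.001  0.004 -0.001] shift cm [-16.27  11.03   5.14] rows 5 t 19.98
```

Request:
{"fn": "move_arm", "kwargs": {
  "plan": [0,0,0,0,0,0,0.9,0,0,0,0,0,0,0.9,0,0,0,0,0,0,0.9,0,0,0,0,0,0,0.9,0,0,0,0,0,0,0.9,0,0,0,0,0,2,0.9,0,0,0,0,0,5,0.9,0,0,0,0,0,5.5,0.9]
}}

```text
time_s: 20.65
eef_pos: [0.5568, -0.1139, 0.105]
eef_rot: [0.675, 0.738, 0.003, 0.004]
ft_force: [1.8, -0.4, -1.4]
width: 0.0394
```

```bash
python3 - <<'E'
from h import *
cur(); tgt(392,-3,98,5.1)
im=snap("side","s20"); crop(im,290,180,390,260,7.5,"s20c")
E
```

```text
tcp [ 556.8 -113.9  105. ] jaw 5.2 tilt 0.56 w 39.4 F [ 1.8 -0.4 -1.4] t 20.65
turn [ 0.001  0.01  -0.001] shift cm [-16.48  11.09  -0.7 ] rows 5 t 20.65
```

View pics/s20c.png

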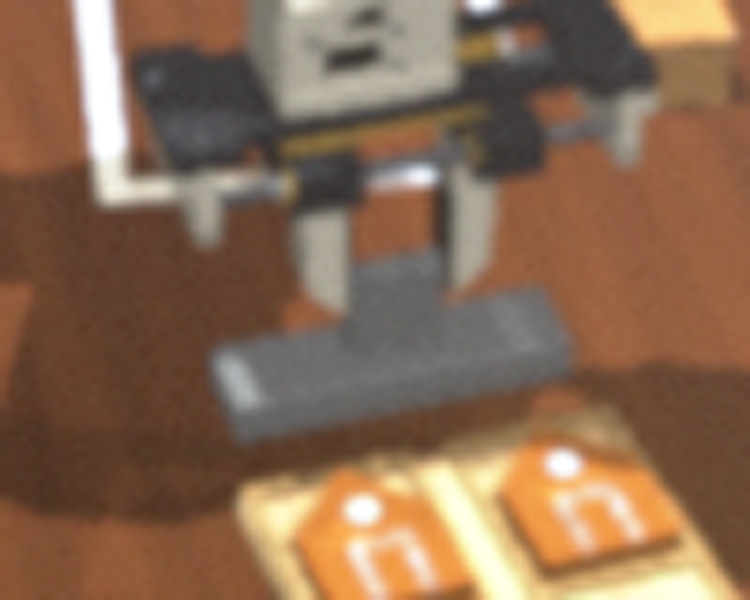

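Request:
{"fn": "move_arm", "kwargs": {
  "plan": [0,0.01,0,-4,2.5,0,0.9,0,0.01,0,-7.5,5,0,0.9,0,0.01,0,-11,7.5,0,0.9,0,0.01,0,-14.5,10,0,0.9,0,0.01,0,-16.5,11.1,-1,0.9,0,0.01,0,-16.5,11.1,-3,0.9,0,0.01,0,-16.5,11.1,-5,0.9,0,0.01,0,-16.5,11.1,-5.6,0.9,0,0.01,0,-16.5,11.1,-5.6,0.9]
}}

```text
time_s: 21.45
eef_pos: [0.3902, -0.0026, 0.047]
eef_rot: [0.674, 0.738, -0.001, -0.002]
ft_force: [0.2, 0.7, -2.1]
width: 0.0395
```

```bash
python3 - <<'E'
from h import *
cur()
im=snap("side","s21"); crop(im,230,180,350,270,6,"s21c")
E
```

```text
tcp [390.2  -2.6  47. ] jaw 5.2 tilt 0.23 w 39.5 F [ 0.2  0.7 -2.1] t 21.45
```

View pics/s21c.png

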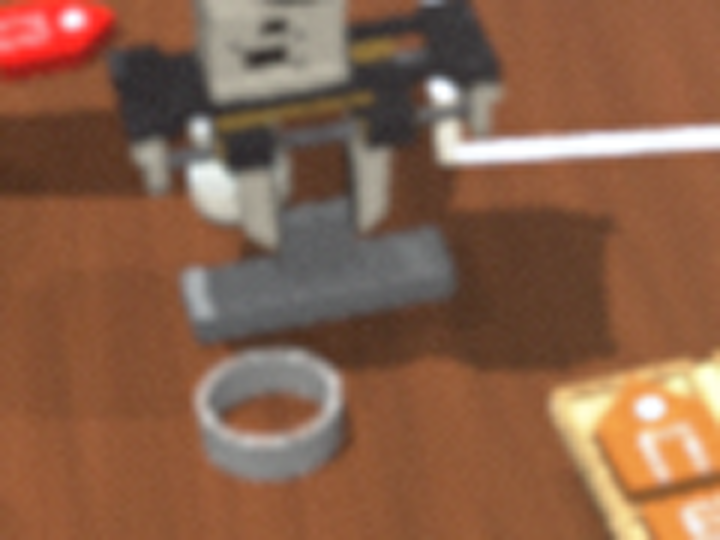

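Chock held just above the table with the cutter and jar clear. Setting it down, then rising.

Request:
{"fn": "move_arm", "kwargs": {
  "plan": [0,0,0,0,0,-0.3,0.9,0,0,0,0,0,-0.3,0.9,0,0,0,0,0,-0.2,0.4,0,0,0,0,0,-0.2,0.4,0,0,0,0,0,-0.2,0.4,0,0,0,0,0,3,0.4,0,0,0,0,0,6,0.3,0,0,0.12,3,-3,9,0.3,0,0,0.24,6,-6,10,0.3,0,0,0.36,9,-9,10,0.3]
}}

```text
time_s: 22.33
eef_pos: [0.4747, -0.0855, 0.1498]
eef_rot: [0.528, 0.849, -0.0, 0.002]
ft_force: [2.2, 1.5, -0.2]
width: 0.0643
```

```bash
python3 - <<'E'
from h import *
cur()
im=snap("side","s22"); crop(im,220,170,420,310,4,"s22c")
# handle grasp target
h=np.array([595.7,-366.9]); tgt(*h,160,98.0)
E
```

```text
tcp [474.7 -85.5 149.8] jaw 26.2 tilt 0.23 w 64.3 F [ 2.2  1.5 -0.2] t 22.33
turn [0.    0.012 1.246] shift cm [ 11.52 -27.56   1.07] rows 10 t 22.38
```

View pics/s22c.png

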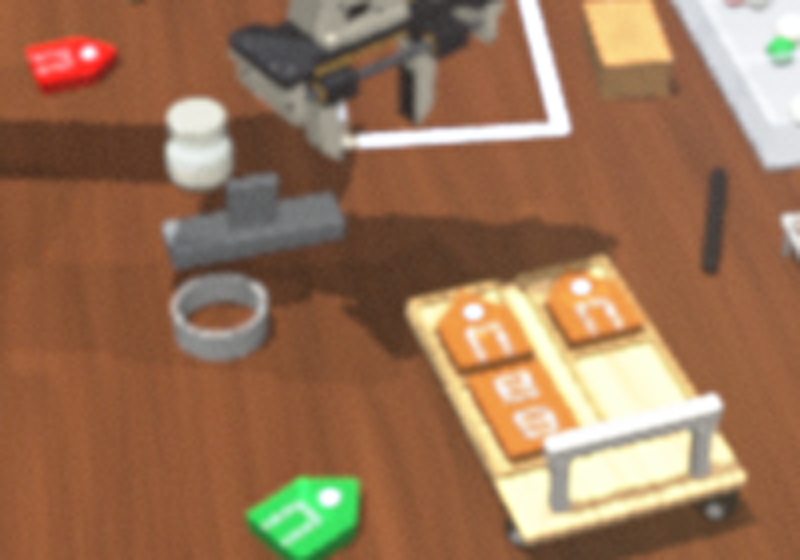

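Request:
{"fn": "move_arm", "kwargs": {
  "plan": [0,0.012,0.125,1.1,-2.8,1,0.3,0,0.012,0.25,2.3,-5.5,1,0.3,0,0.012,0.375,3.5,-8.3,1,0.3,0,0.012,0.5,4.6,-11,1,0.3,0,0.012,0.625,5.8,-13.8,1,0.3,0,0.012,0.75,6.9,-16.5,1,0.3,0,0.012,0.875,8.1,-19.3,1,0.3,0,0.012,1,9.2,-22,1,0.3,0,0.012,1.125,10.4,-24.8,1,0.3,0,0.012,1.246,11.4,-27.5,1,0.3]
}}

```text
time_s: 23.22
eef_pos: [0.5948, -0.3675, 0.1584]
eef_rot: [-0.067, 0.998, 0.0, -0.0]
ft_force: [0.7, 0.9, 0.5]
width: 0.0645
```

```bash
python3 - <<'E'
from h import *
cur()
h=np.array([595.0,-366.9]); tgt(*h,150,98.0); tgt(*h,83,98)
im=snap("side","s23"); crop(im,310,190,430,300,6,"s23c")
E
```

```text
tcp [ 594.8 -367.5  158.4] jaw 97.7 tilt 0.04 w 64.5 F [0.7 0.9 0.5] t 23.22
turn [-0.    -0.001  0.005] shift cm [ 0.02  0.06 -0.84] rows 1 t 23.22
turn [-0.    -0.001  0.005] shift cm [ 0.02  0.06 -7.54] rows 2 t 23.22
```

View pics/s23c.png

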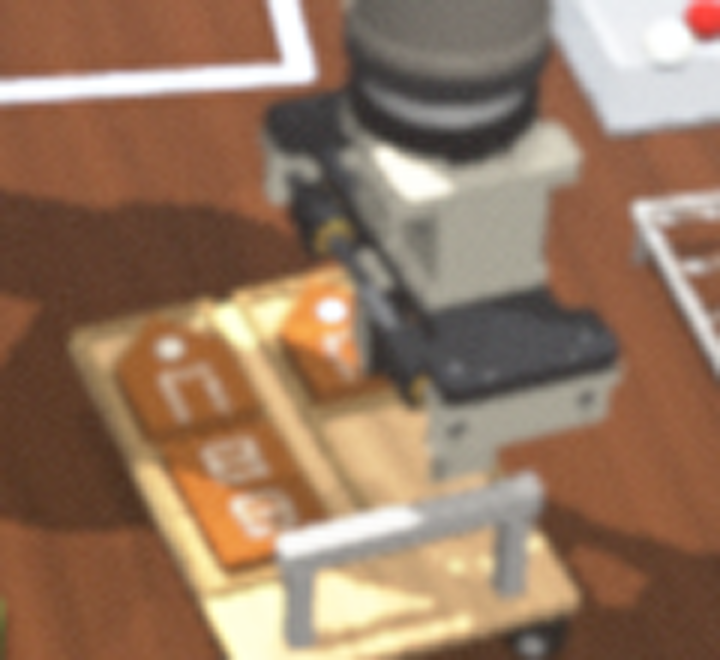

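Request:
{"fn": "move_arm", "kwargs": {
  "plan": [0,0,0.005,0,0.05,-2,0.3,0,0,0.005,0,0.05,-5,0.3,0,0,0.005,0,0.05,-7.5,0.4,0,0,0.005,0,0.05,-7.5,0.8,0,0,0.005,0,0.05,-7.5,1,0,0,0.005,0,0.05,-7.5,1,0,0,0.005,0,0.05,-7.5,1,0,0,0.005,0,0.05,-7.5,1,0,0,0.005,0,0.05,-7.5,1,0,0,0.005,0,0.05,-7.5,1],
  "grip_force": 40
}}

```text
time_s: 24.1
eef_pos: [0.5955, -0.372, 0.0838]
eef_rot: [-0.073, 0.997, -0.002, 0.001]
ft_force: [0.0, 1.1, 0.9]
width: 0.0154
```

Request:
{"fn": "move_arm", "kwargs": {
  "plan": [0,0,0,0,0,0,1,0,0,0,0,0,0,1,0,0,0,0,0,0,1]
}}

```text
time_s: 24.35
eef_pos: [0.5956, -0.372, 0.0838]
eef_rot: [-0.073, 0.997, -0.002, 0.001]
ft_force: [0.8, 1.2, -0.2]
width: 0.0115
```

```bash
python3 - <<'E'
from h import *
cur()
im=snap("side","s24"); crop(im,310,190,430,300,6,"s24c")
im=snap("top","t24"); crop(im,340,140,440,230,6,"t24c")
E
```

```text
tcp [ 595.6 -372.    83.8] jaw 98.3 tilt 0.21 w 11.5 F [ 0.8  1.2 -0.2] t 24.35
```

View pics/s24c.png

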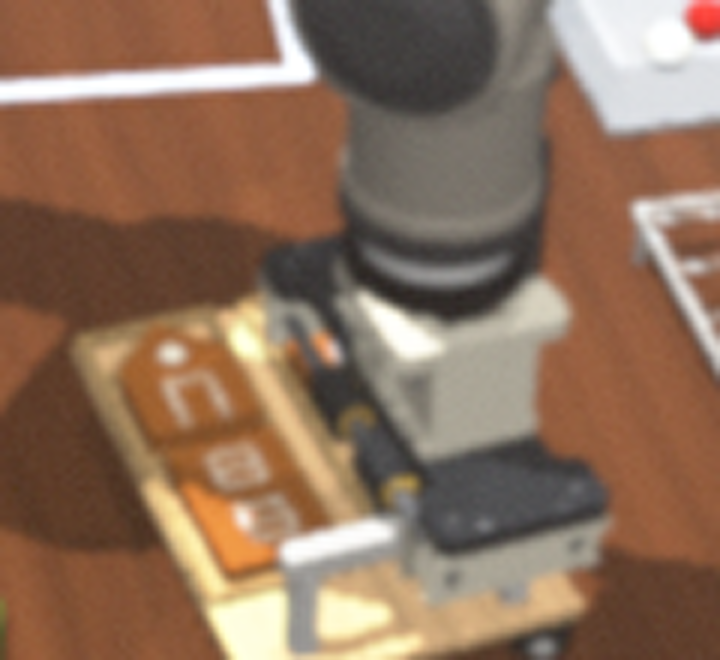

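```bash
python3 - <<'E'
from h import *
im=cv2.imread("pics/t24.png"); bayfit(im); deck(im,(340,140,440,230))
s=cv2.imread("pics/t24.png"); crop(s,180,140,440,270,3,"t24d")
E
```

```text
bay outer [591.5 259.4] [332.6 205. ] 84.44
bay inner [589. 236.] [256.5 176.9] 84.41
deck [ 567.4 -367.8] [92.1 66.2] 84.59
deck [ 584.  -268.4] [151.8 234.5] 8.27
```

View pics/t24d.png

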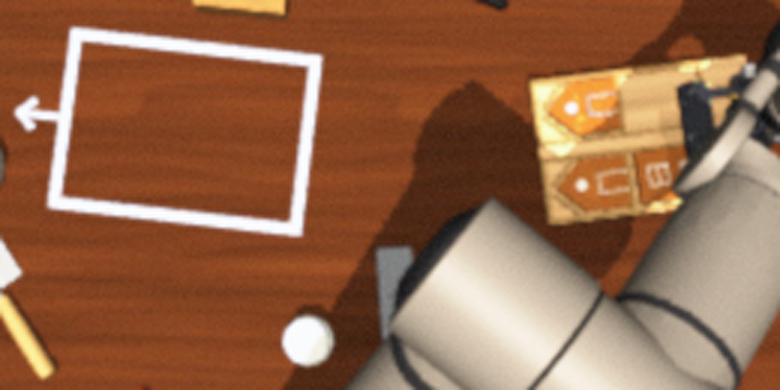

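Request:
{"fn": "move_arm", "kwargs": {
  "plan": [0,0,0,-0.07,0.5,0,1,0,0,0,-0.19,1.3,0,1,0,0,0,-0.33,2.3,0,1,0,0,0,-0.48,3.3,0,1,0,0,0,-0.62,4.3,0,1,0,0,0,-0.77,5.3,0,1,0,0,0,-0.92,6.3,0,1,0,0,0,-1.06,7.3,0,1,0,0,0,-1.2,8.2,0,1,0,0,0,-1.27,8.7,0,1]
}}

```text
time_s: 25.28
eef_pos: [0.5827, -0.2832, 0.0838]
eef_rot: [-0.073, 0.997, -0.001, 0.001]
ft_force: [0.1, -0.8, -0.8]
width: 0.0114
```

```bash
cat > path.py <<'E'
from h import *
import sys
B=np.array([589.,236.]); BY=84.4
def end_pose(s):  # s = distance of centre behind bay along bay axis
    c=along(B,BY,-s); return along(c,BY,-103),BY
if __name__=="__main__":
    cur(); s=robot.state(); Rm=Ro.from_quat(s["eef_rot"]).as_matrix(); yaw=np.degrees(np.arctan2(Rm[1,1],Rm[0,1]))
    c=along(s["eef_pos"][:2]*1000,yaw,103); a=np.radians(BY); u=np.array([np.cos(a),np.sin(a)]); d=c-B
    print("yaw",yaw.round(1),"centre",c.round(1),"s",-(d@u).round(1),"lat",(d@[-u[1],u[0]]).round(1))
    for k in map(float,sys.argv[1:]):
        h,y=end_pose(k); print("s",k); tgt(*h,s["eef_pos"][2]*1000,y)
E
python3 path.py 268 200 100 0; python3 - <<'E'
from h import *
im=snap("side","s25"); crop(im,290,160,430,280,5.5,"s25c")
E
```

```text
tcp [ 582.7 -283.2   83.8] jaw 98.4 tilt 0.15 w 11.4 F [ 0.1 -0.8 -0.8] t 25.28
yaw 98.4 centre [ 567.6 -181.3] s 417.4 lat -19.5
s 268.0
turn [ 0.003  0.001 -0.244] shift cm [-2.99 14.99  0.  ] rows 4 t 25.28
s 200.0
turn [ 0.003  0.001 -0.244] shift cm [-2.32 21.76  0.  ] rows 6 t 25.28
s 100.0
turn [ 0.003  0.001 -0.244] shift cm [-1.35 31.71  0.  ] rows 8 t 25.28
s 0.0
turn [ 0.003  0.001 -0.244] shift cm [-0.37 41.67  0.  ] rows 10 t 25.28
```

View pics/s25c.png

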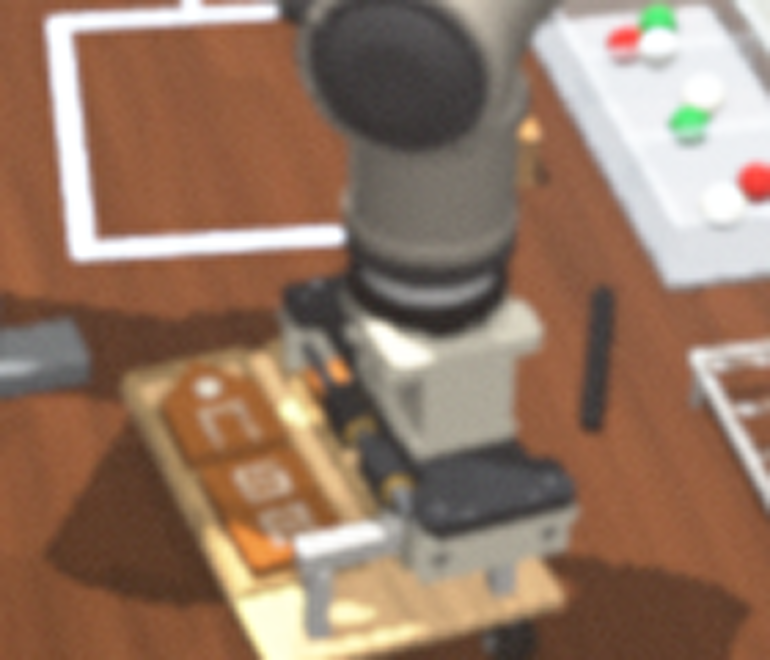

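```bash
cat > arc.py <<'E'
from h import *
from path import end_pose
from scipy.interpolate import CubicHermiteSpline
s=robot.state(); Rm=Ro.from_quat(s["eef_rot"]).as_matrix(); y0=np.arctan2(Rm[1,1],Rm[0,1]); p0=s["eef_pos"][:2]*1000
c0=along(p0,np.degrees(y0),103); B=np.array([589.,236.]); y1=np.radians(84.4); c1=along(B,84.4,-225)
L=np.hypot(*(c1-c0)); sp=CubicHermiteSpline([0,1],[c0,c1],[L*np.array([np.cos(y0),np.sin(y0)]),L*np.array([np.cos(y1),np.sin(y1)])])
n=20
for i in range(1,n+1):
    t=i/n; c=sp(t); d=sp(t,1); y=np.arctan2(d[1],d[0]); h=c-103*np.array([np.cos(y),np.sin(y)])
    print(i,round(y-y0,3),((h-p0)/10).round(2))
E
python3 arc.py
```

```text
1 -0.019 [-0.32  0.93]
2 -0.037 [-0.62  1.86]
3 -0.054 [-0.89  2.8 ]
4 -0.07 [-1.15  3.75]
5 -0.086 [-1.37  4.7 ]
6 -0.101 [-1.58  5.65]
7 -0.116 [-1.77  6.61]
8 -0.13 [-1.93  7.58]
9 -0.143 [-2.08  8.54]
10 -0.155 [-2.21  9.51]
11 -0.167 [-2.31 10.48]
12 -0.178 [-2.4  11.45]
13 -0.189 [-2.48 12.42]
14 -0.199 [-2.53 13.39]
15 -0.208 [-2.57 14.36]
16 -0.216 [-2.6  15.33]
17 -0.224 [-2.61 16.3 ]
18 -0.232 [-2.6  17.27]
19 -0.238 [-2.59 18.24]
20 -0.245 [-2.56 19.2 ]
```

Request:
{"fn": "move_arm", "kwargs": {
  "plan": [0,0,-0.01,-0.16,0.5,0,1,0,0,-0.025,-0.45,1.3,0,1,0,0,-0.045,-0.75,2.3,0,1,0,0,-0.062,-1.02,3.3,0,1,0,0,-0.079,-1.27,4.3,0,1,0,0,-0.095,-1.5,5.3,0,1,0,0,-0.11,-1.7,6.25,0,1,0,0,-0.125,-1.87,7.2,0,1,0,0,-0.138,-2.02,8.15,0,1,0,0,-0.15,-2.15,9.1,0,1]
}}

```text
time_s: 26.17
eef_pos: [0.5604, -0.191, 0.0838]
eef_rot: [0.002, 1.0, -0.001, -0.0]
ft_force: [-0.8, -1.7, -0.2]
width: 0.0117
```

```bash
python3 path.py 225 200; python3 arc.py | awk 'NR%2==0'
```

```text
tcp [ 560.4 -191.    83.8] jaw 89.7 tilt 0.11 w 11.7 F [-0.8 -1.7 -0.2] t 26.17
yaw 89.7 centre [560.9 -88. ] s 325.2 lat -3.7
s 225.0
turn [ 0.002 -0.    -0.093] shift cm [-0.34 10.06  0.  ] rows 3 t 26.17
s 200.0
turn [ 0.002 -0.    -0.093] shift cm [-0.1  12.54  0.  ] rows 4 t 26.17
2 -0.015 [-0.14  1.  ]
4 -0.028 [-0.25  2.01]
6 -0.04 [-0.34  3.02]
8 -0.051 [-0.4   4.02]
10 -0.061 [-0.44  5.03]
12 -0.07 [-0.46  6.04]
14 -0.077 [-0.46  7.04]
16 -0.084 [-0.44  8.05]
18 -0.089 [-0.4   9.05]
20 -0.093 [-0.34 10.06]
```

Request:
{"fn": "move_arm", "kwargs": {
  "plan": [0,0,-0.01,-0.08,0.6,0,1,0,0,-0.022,-0.2,1.5,0,1,0,0,-0.034,-0.3,2.5,0,1,0,0,-0.046,-0.37,3.5,0,1,0,0,-0.056,-0.42,4.5,0,1,0,0,-0.066,-0.45,5.5,0,1,0,0,-0.074,-0.46,6.5,0,1,0,0,-0.081,-0.45,7.5,0,1,0,0,-0.087,-0.42,8.5,0,1,0,0,-0.092,-0.36,9.5,0,1]
}}

```text
time_s: 27.0
eef_pos: [0.5567, -0.0951, 0.0838]
eef_rot: [0.049, 0.999, -0.001, -0.0]
ft_force: [-1.4, -2.2, -0.2]
width: 0.0113
```

```bash
python3 path.py 225 130 40 10 0; python3 - <<'E'
from h import *
im=snap("side","s26"); a=up(im[140:260,260:400],3); im=snap("top","t26"); b=up(im[140:260,190:400],2); cv2.imwrite("pics/s26c.png",a); crop(im,190,130,400,260,3.8,"t26c")
E
```

```text
tcp [556.7 -95.1  83.8] jaw 84.4 tilt 0.11 w 11.3 F [-1.4 -2.2 -0.2] t 27.0
yaw 84.4 centre [566.7   7.4] s 229.7 lat -0.1
s 225.0
turn [ 0.002 -0.001 -0.   ] shift cm [0.03 0.47 0.  ] rows 1 t 27.0
s 130.0
turn [ 0.002 -0.001 -0.   ] shift cm [0.96 9.93 0.  ] rows 3 t 27.0
s 40.0
turn [ 0.002 -0.001 -0.   ] shift cm [ 1.83 18.88  0.  ] rows 5 t 27.0
s 10.0
turn [ 0.002 -0.001 -0.   ] shift cm [ 2.13 21.87  0.  ] rows 6 t 27.0
s 0.0
turn [ 0.002 -0.001 -0.   ] shift cm [ 2.23 22.86  0.  ] rows 6 t 27.0
```

View pics/s26c.png

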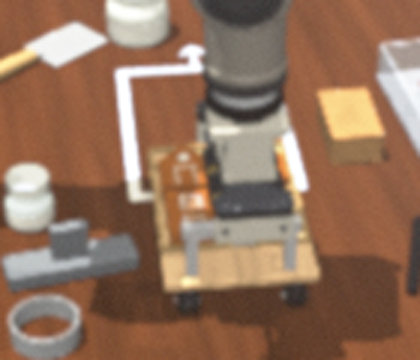

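View pics/t26c.png

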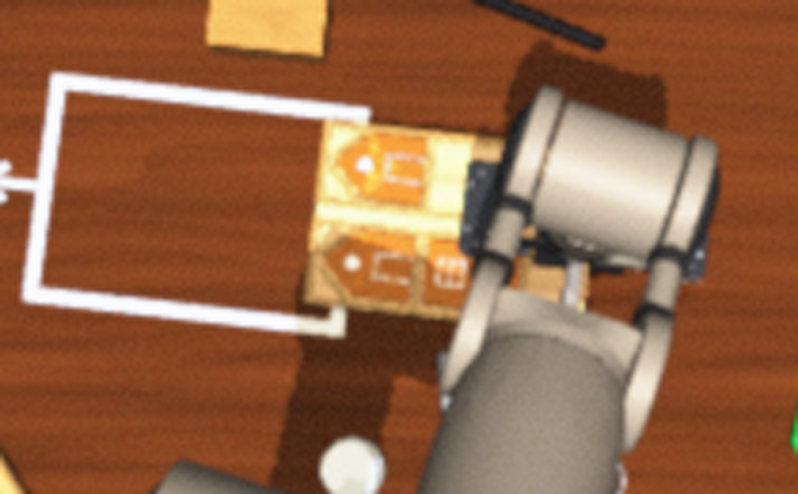

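Request:
{"fn": "move_arm", "kwargs": {
  "plan": [0,0,0,0.05,0.6,0,1,0,0,0,0.16,1.6,0,1,0,0,0,0.26,2.7,0,1,0,0,0,0.37,3.8,0,1,0,0,0,0.48,4.9,0,1,0,0,0,0.58,6,0,1,0,0,0,0.69,7.1,0,1,0,0,0,0.8,8.2,0,1,0,0,0,0.9,9.3,0,1,0,0,0,1.02,10.4,0,1]
}}

```text
time_s: 27.93
eef_pos: [0.5671, 0.0115, 0.0838]
eef_rot: [0.048, 0.999, -0.0, -0.0]
ft_force: [-0.1, -2.4, -0.0]
width: 0.0115
```

```bash
python3 path.py 20 0
```

```text
tcp [567.1  11.5  83.8] jaw 84.5 tilt 0.04 w 11.5 F [-0.1 -2.4 -0. ] t 27.93
yaw 84.5 centre [576.9 114. ] s 122.6 lat 0.1
s 20.0
turn [ 0.    -0.001 -0.002] shift cm [ 0.99 10.21  0.  ] rows 3 t 27.93
s 0.0
turn [ 0.    -0.001 -0.002] shift cm [ 1.19 12.2   0.  ] rows 3 t 27.93
```

Now forward to about 25 mm short, then check against the tape before the last bit.

Request:
{"fn": "move_arm", "kwargs": {
  "plan": [0,0,0,0.1,1,0,1,0,0,0,0.2,2,0,1,0,0,0,0.3,3,0,1,0,0,0,0.4,4,0,1,0,0,0,0.5,5,0,1,0,0,0,0.6,6,0,1,0,0,0,0.7,7,0,1,0,0,0,0.78,8,0,1,0,0,0,0.88,9,0,1,0,0,0,0.95,9.7,0,1]
}}

```text
time_s: 28.77
eef_pos: [0.5766, 0.1098, 0.0838]
eef_rot: [0.048, 0.999, -0.0, -0.0]
ft_force: [0.5, -2.2, 1.1]
width: 0.0113
```

```bash
python3 path.py 0; python3 - <<'E'
from h import *
im=snap("top","t27"); crop(im,180,130,340,250,5,"t27c"); deck(im,(190,140,320,230))
im=snap("side","s27"); crop(im,270,130,400,230,6,"s27c")
E
```

```text
tcp [576.6 109.8  83.8] jaw 84.5 tilt 0.04 w 11.3 F [ 0.5 -2.2  1.1] t 28.77
yaw 84.5 centre [586.4 212.4] s 23.8 lat 0.2
s 0.0
turn [ 0.    -0.001 -0.002] shift cm [ 0.23  2.37 -0.  ] rows 1 t 28.77
deck [503.9 104.4] [141.5  56. ] 44.89
deck [636.  155.1] [ 82.  160.5] 4.2
deck [596.9 279.5] [102.9 163. ] 85.04
handle [583.4 304.2] [148.3 192. ] 87.58
```

View pics/t27c.png

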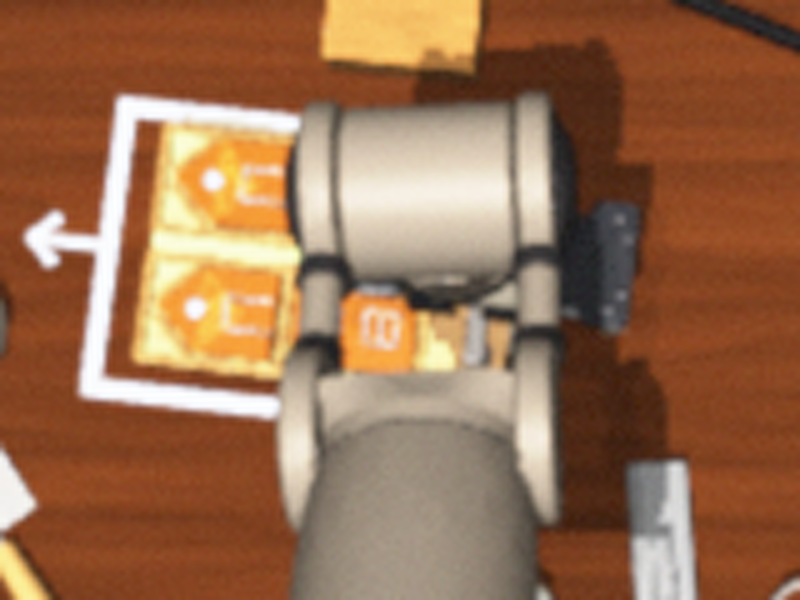

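View pics/s27c.png

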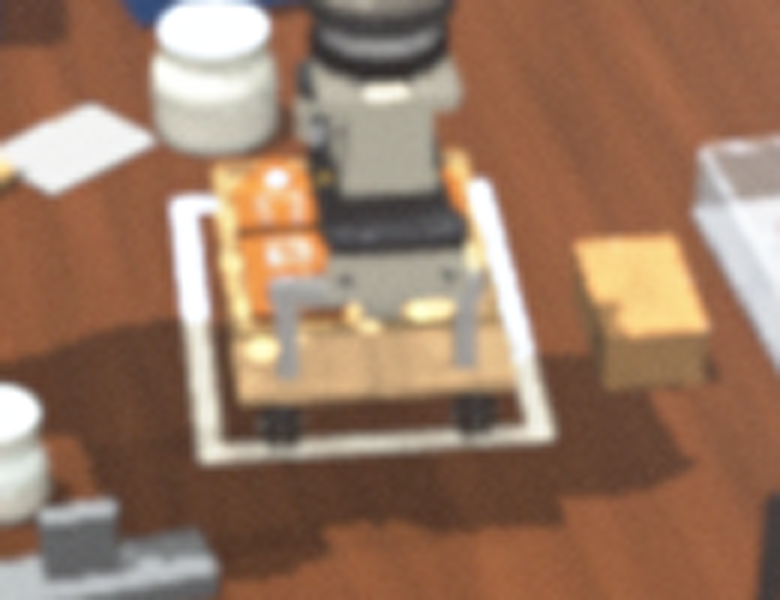

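```bash
python3 - <<'E'
from h import *
a=px2w("top",[[206.4,201.8],[212.8,154.2]],.05)*1000; print(a); m=a.mean(0); d=a[0]-a[1]; print("width",np.hypot(*d)); y=np.degrees(np.arctan2(-d[0],d[1]))
print("yaw", np.degrees(np.arctan2(d[1],d[0]))-90); 
for yaw in(84.5,): print("centre",along(m,yaw,-118))
E
```

```text
[[521.43842422 337.5419485 ]
 [675.98583148 322.20758506]]
width 155.3062902589113
yaw 84.33359619790431
centre [587.40232905 212.41801537]
```

Request:
{"fn": "move_arm", "kwargs": {
  "plan": [0,0,0,0.05,0.6,0,1,0,0,0,0.1,1.2,0,1,0,0,0,0.14,1.7,0,1,0,0,0,0.17,2.1,0,1,0,0,0,0.19,2.35,0,1,0,0,0,0.19,2.35,0,1,0,0,0,0.19,2.35,0,1]
}}

```text
time_s: 29.45
eef_pos: [0.5785, 0.1343, 0.0837]
eef_rot: [0.047, 0.999, 0.001, -0.0]
ft_force: [0.6, 1.2, 0.8]
width: 0.0116
```

```bash
python3 path.py 0
```

```text
tcp [578.5 134.3  83.7] jaw 84.6 tilt 0.09 w 11.6 F [0.6 1.2 0.8] t 29.45
yaw 84.6 centre [588.2 236.9] s -0.8 lat 0.9
s 0.0
turn [-0.002 -0.    -0.003] shift cm [ 0.04 -0.09  0.  ] rows 1 t 29.45
```

Request:
{"fn": "move_arm", "kwargs": {
  "plan": [0,0,0,0,0,0,0.7,0,0,0,0,0,0,0.6,0,0,0,0,0,0,0.6,0,0,0,0,0,0,0.6,0,0,0,0,0,0,0.6,0,0,0,0,0,2,0.6,0,0,0,0,0,5,0.6,0,0,0,0,0,9,0.5,0,0,0,-3,-3,10,0.3,0,0,0,-6,-6,10,0.3]
}}

```text
time_s: 30.28
eef_pos: [0.5227, 0.0764, 0.1872]
eef_rot: [0.046, 0.999, 0.001, 0.004]
ft_force: [-0.2, -1.4, -1.1]
width: 0.0521
```

Request:
{"fn": "move_arm", "kwargs": {
  "plan": [0,0,-0.12,0,-4,0,0.3,0,0,-0.24,0,-8,0,0.3,0,0,-0.36,0,-12,0,0.3,0,0,-0.48,0,-16,0,0.3,0,0,-0.6,0,-20,0,0.2,0,0,-0.72,0,-20,0,0.2,0,0,-0.84,0,-20,0,0.2,0,0,-0.96,0,-20,0,0.2,0,0,-1.08,0,-20,0,0.2,0,0,-1.2,0,-20,0,0.2]
}}

```text
time_s: 31.12
eef_pos: [0.5226, -0.1239, 0.1872]
eef_rot: [0.605, 0.797, -0.002, 0.004]
ft_force: [0.5, 0.2, -0.5]
width: 0.0736
```

```bash
python3 - <<'E'
from h import *
cur()
im=snap("top","t28"); crop(im,180,130,340,250,5,"t28c"); deck(im,(200,145,290,225))
chockfit(im,(285,200,350,280)); 
for q in panels(im,0.061,(190,140,300,230)): print("caddy",q)
im=snap("side","s28"); crop(im,270,130,400,230,6,"s28c")
E
```

```text
tcp [ 522.6 -123.9  187.2] jaw 15.6 tilt 0.49 w 73.6 F [ 0.5  0.2 -0.5] t 31.12
deck [591.5 238.6] [241.6 165. ] 84.55
handle [489.5 238. ] [214.   11.9] 84.41
handle [579.2 134.5] [ 12.1 117.6] 84.25
handle [599.9 215.8] [260.8 139.1] 84.33
chock [361.4  76. ] [50.8 19.5] 1.18
chock [407.  -52.1] [259.8 144.5] 1.77
caddy {'px': array([234., 194.]), 'c': array([546.7, 260.7]), 'size': array([169.7,  71. ]), 'yaw': np.float32(84.1), 'fill': 0.849, 'off': np.float64(2.2)}
caddy {'px': array([221., 166.]), 'c': array([636.8, 277.7]), 'size': array([119.9,  69.9]), 'yaw': np.float32(-95.5), 'fill': 0.735, 'off': np.float64(3.9)}
```

View pics/t28c.png

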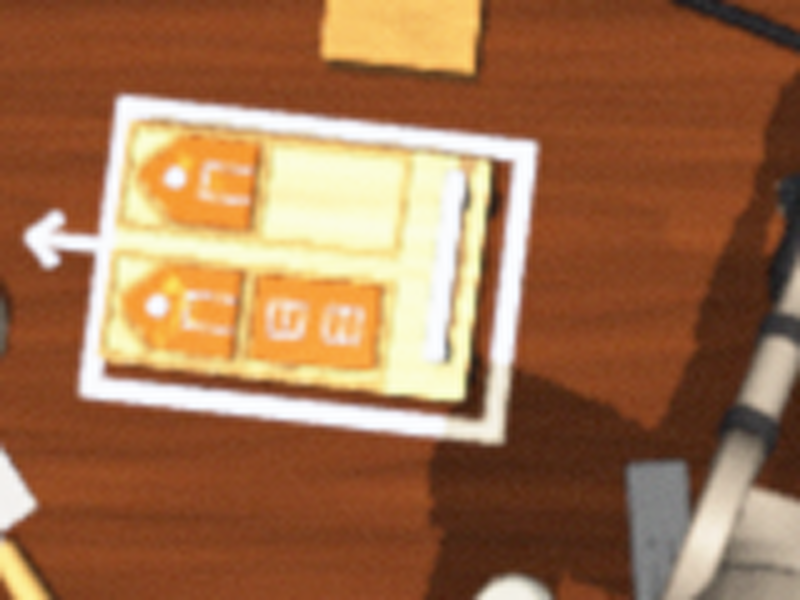

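View pics/s28c.png

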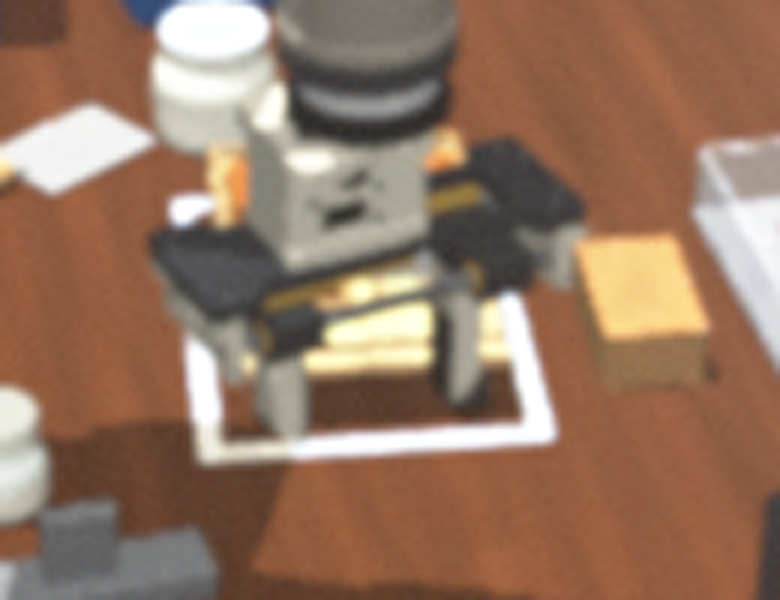

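```bash
python3 - <<'E'
from h import *
tgt(390.5,-2.6,120,5.2)
im=cv2.imread("pics/t28.png")
E
```

```text
turn [ 0.008  0.004 -0.187] shift cm [-13.22  12.11  -6.72] rows 5 t 31.22
```

Request:
{"fn": "move_arm", "kwargs": {
  "plan": [0.008,0.004,-0.12,-13.2,12.1,0,0.1,0.008,0.004,-0.187,-13.2,12.1,0,0,0.008,0.004,-0.187,-13.2,12.1,0,0,0.008,0.004,-0.187,-13.2,12.1,0,0,0.008,0.004,-0.187,-13.2,12.1,-2,0,0.008,0.004,-0.187,-13.2,12.1,-5,0,0.008,0.004,-0.187,-13.2,12.1,-8,0,0.008,0.004,-0.187,-13.2,12.1,-9,0,0.008,0.004,-0.187,-13.2,12.1,-9,0]
}}

```text
time_s: 31.97
eef_pos: [0.389, -0.0023, 0.0954]
eef_rot: [0.673, 0.74, -0.001, -0.002]
ft_force: [-0.2, -0.3, -0.0]
width: 0.0918
```

```bash
python3 - <<'E'
from h import *
cur(); tgt(390.5,-2.6,47,5.2)
im=snap("side","s29"); crop(im,220,150,400,280,4.4,"s29c")
E
```

```text
tcp [389.   -2.3  95.4] jaw 5.4 tilt 0.29 w 91.8 F [-0.2 -0.3 -0. ] t 31.97
turn [-0.001 -0.005 -0.004] shift cm [ 0.15 -0.03 -4.84] rows 2 t 31.97
```

View pics/s29c.png

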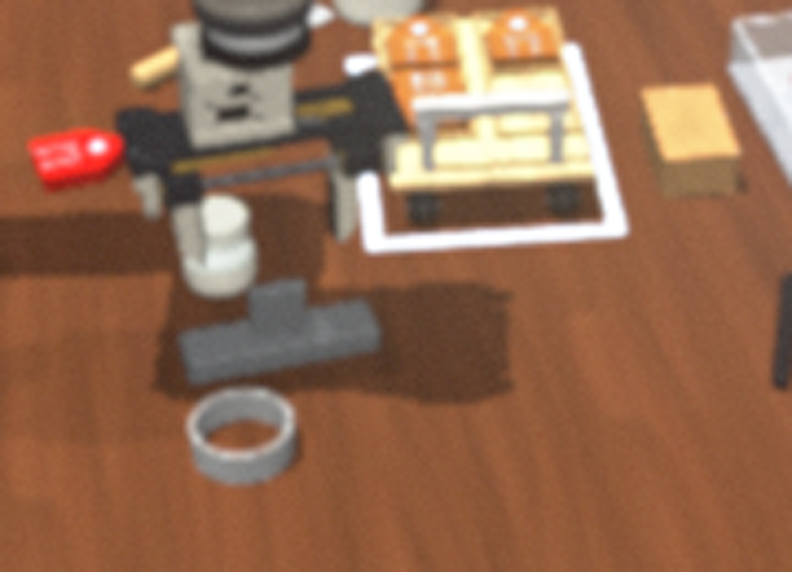

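Request:
{"fn": "move_arm", "kwargs": {
  "plan": [0,-0.005,-0.004,0.15,0,-2,0,0,-0.005,-0.004,0.15,0,-4,0.2,0,-0.005,-0.004,0.15,0,-4.9,0.5,0,-0.005,-0.004,0.15,0,-4.9,0.9,0,-0.005,-0.004,0.15,0,-4.9,0.9,0,-0.005,-0.004,0.15,0,-4.9,0.9,0,-0.005,-0.004,0.15,0,-4.9,0.9,0,-0.005,-0.004,0.15,0,-4.9,0.9,0,-0.005,-0.004,0.15,0,-4.9,0.9,0,-0.005,-0.004,0.15,0,-4.9,0.9],
  "grip_force": 45
}}

```text
time_s: 32.85
eef_pos: [0.3918, -0.0026, 0.0481]
eef_rot: [0.675, 0.738, 0.001, 0.001]
ft_force: [-0.7, 0.1, 5.3]
width: 0.0391
```

Request:
{"fn": "move_arm", "kwargs": {
  "plan": [0,0,0,0,0,0,0.9,0,0,0,0,0,0,0.9,0,0,0,0,0,2,0.9,0,0,0,0,0,5,0.9,0,0,0,0,0,8,0.9,0,0,0,0,0,9,0.9,0,0,0,0,0,9,0.9]
}}

```text
time_s: 33.43
eef_pos: [0.3933, -0.0028, 0.1403]
eef_rot: [0.675, 0.738, 0.003, 0.003]
ft_force: [0.5, -1.3, -3.9]
width: 0.0393
```

```bash
python3 - <<'E'
from h import *
cur(); p=along((589.3,236.9),84.4,-153); print(p); tgt(*p,120,-5.6)
im=snap("side","s30"); crop(im,220,150,400,280,4.4,"s30c")
E
```

```text
tcp [393.3  -2.8 140.3] jaw 5.2 tilt 0.49 w 39.3 F [ 0.5 -1.3 -3.9] t 33.43
[574.36981634  84.6302078 ]
turn [ 0.001  0.008 -0.188] shift cm [18.11  8.75 -2.03] rows 5 t 33.43
```

View pics/s30c.png

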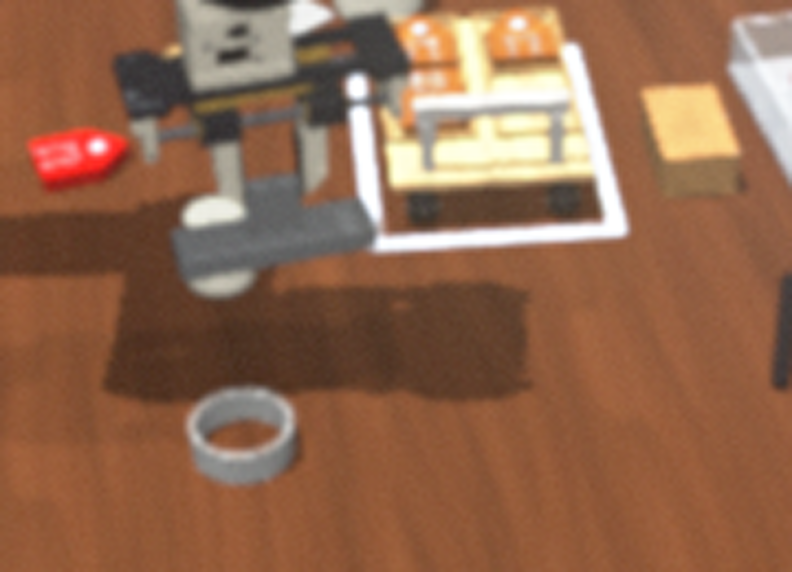

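Request:
{"fn": "move_arm", "kwargs": {
  "plan": [0,0.008,-0.05,4,1,0,0.9,0,0.008,-0.1,8,2,0,0.9,0,0.008,-0.15,12,3.5,0,0.9,0,0.008,-0.188,16,5,-1,0.9,0,0.008,-0.188,18,6.5,-2,0.9,0,0.008,-0.188,18,8,-3,0.9,0,0.008,-0.188,18,8,-5,0.9,0,0.008,-0.188,18,8,-6,0.9,0,0.008,-0.188,18,8,-6,0.9]
}}

```text
time_s: 34.23
eef_pos: [0.5692, 0.0773, 0.0742]
eef_rot: [0.741, 0.672, -0.004, -0.004]
ft_force: [-0.0, 0.2, -3.6]
width: 0.0395
```

```bash
python3 - <<'E'
from h import *
cur(); p=along((589.3,236.9),84.4,-153); tgt(*p,48,-5.6)
im=snap("side","s31"); crop(im,260,130,400,230,5.5,"s31c")
E
```

```text
tcp [569.2  77.3  74.2] jaw -5.6 tilt 0.65 w 39.5 F [-0.   0.2 -3.6] t 34.23
turn [ 0.    -0.011 -0.   ] shift cm [ 0.52  0.73 -2.62] rows 1 t 34.23
```

View pics/s31c.png

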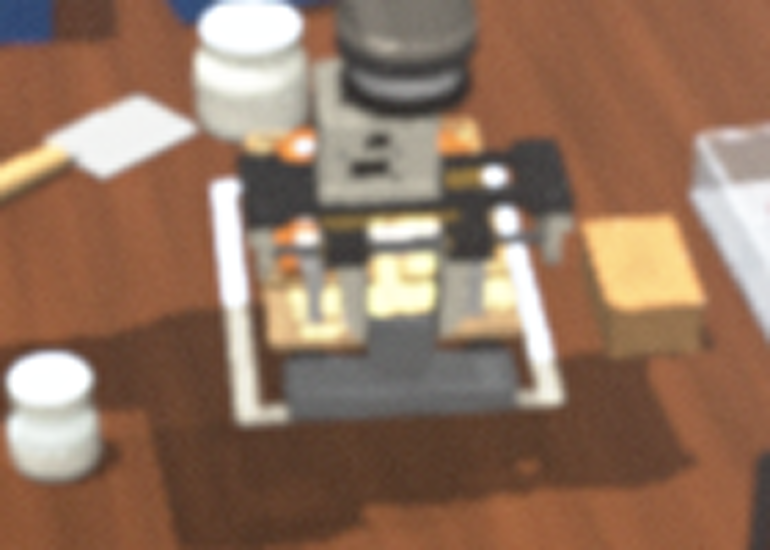

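Request:
{"fn": "move_arm", "kwargs": {
  "plan": [0,-0.011,0,0.3,0.3,0,0.9,0,-0.011,0,0.5,0.6,-0.6,0.9,0,-0.011,0,0.5,0.6,-1.2,0.9,0,-0.011,0,0.5,0.6,-1.8,0.9,0,-0.011,0,0.5,0.6,-2.2,0.9,0,-0.011,0,0.5,0.6,-2.5,0.9,0,-0.011,0,0.5,0.6,-2.6,0.9,0,-0.011,0,0.5,0.6,-2.6,0.9]
}}

```text
time_s: 34.95
eef_pos: [0.5752, 0.083, 0.0499]
eef_rot: [0.741, 0.672, 0.001, 0.001]
ft_force: [0.1, -0.1, -2.8]
width: 0.0391
```

```bash
python3 - <<'E'
from h import *
cur(); p=along((589.3,236.9),84.4,-153); tgt(*p,48,-5.6)
im=snap("side","s32"); crop(im,260,130,400,230,5.5,"s32c")
E
```

```text
tcp [575.2  83.   49.9] jaw -5.6 tilt 0.14 w 39.1 F [ 0.1 -0.1 -2.8] t 34.95
turn [0.    0.002 0.001] shift cm [-0.09  0.17 -0.19] rows 1 t 34.95
```

View pics/s32c.png

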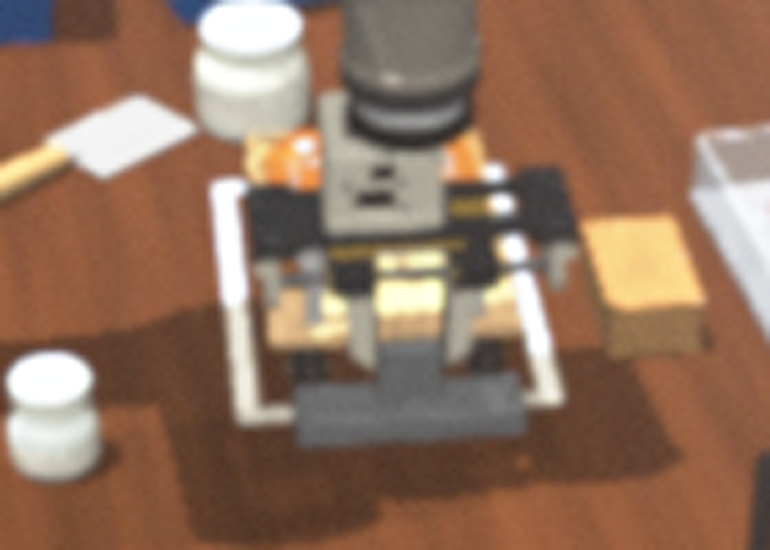

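Request:
{"fn": "move_arm", "kwargs": {
  "plan": [0,0,0,0,0.1,-0.15,0.9,0,0,0,0,0.1,-0.25,0.9,0,0,0,0,0.1,-0.25,0.9,0,0,0,0,0.1,-0.2,0.45,0,0,0,0,0.1,-0.2,0.4,0,0,0,0,0.1,-0.2,0.4,0,0,0,0,0.1,-0.1,0.4,0,0,0,0,0,3,0.4,0,0,0,0,0,7,0.4,0,0,0,0,-1,11,0.4]
}}

```text
time_s: 35.83
eef_pos: [0.5746, 0.0741, 0.1608]
eef_rot: [0.741, 0.672, 0.0, 0.0]
ft_force: [0.5, 0.0, 0.0]
width: 0.0551
```

Request:
{"fn": "move_arm", "kwargs": {
  "plan": [0,0,0,-2,-4,2,0.3,0,0,0,-4,-8,2,0.3,0,0,0,-6,-12,2,0.3,0,0,0,-8,-16,2,0.3,0,0,0,-10,-20,2,0.3,0,0,0,-10,-24,2,0.3,0,0,0,-10,-26,2,0.3,0,0,0,-10,-26,2,0.3]
}}

```text
time_s: 36.5
eef_pos: [0.4741, -0.1918, 0.1812]
eef_rot: [0.742, 0.67, -0.0, 0.002]
ft_force: [0.8, -0.1, 0.6]
width: 0.0644
```

```bash
python3 - <<'E'
from h import *
cur()
im=snap("top","t33"); crop(im,180,130,340,250,5,"t33c"); deck(im,(200,145,290,225)); bayfit(im)
chockfit(im,(281,170,320,235))
im=snap("side","s33"); crop(im,250,120,400,230,5.3,"s33c")
T=dots(cv2.imread("pics/t33.png"),(200,155,262,212)); S=dots(cv2.imread("pics/s33.png"),(290,140,380,190)); print(T.round(1).tolist(),S.round(1).tolist())
E
```

```text
tcp [ 474.1 -191.8  181.2] jaw -5.9 tilt 0.19 w 64.4 F [ 0.8 -0.1  0.6] t 36.5
deck [591.5 238.6] [241.5 165.1] 84.53
handle [579.1 134.6] [ 12.7 117.7] 84.47
handle [574.6 206.3] [284.6 187.3] 84.44
bay outer [636.5 221. ] [86.9 61.1] 84.34
bay outer [590.3 246.1] [359.2 205.5] 84.5
bay inner [589.8 236.4] [263.6 178. ] 84.47
chock [566.3  79.8] [136.1  46.9] 1.08
[[260.3, 193.4], [211.0, 190.7], [260.7, 188.4], [214.6, 165.0]] [[303.1, 171.6], [300.5, 163.0], [337.2, 154.9], [291.2, 152.8], [298.7, 142.9]]
```

View pics/t33c.png

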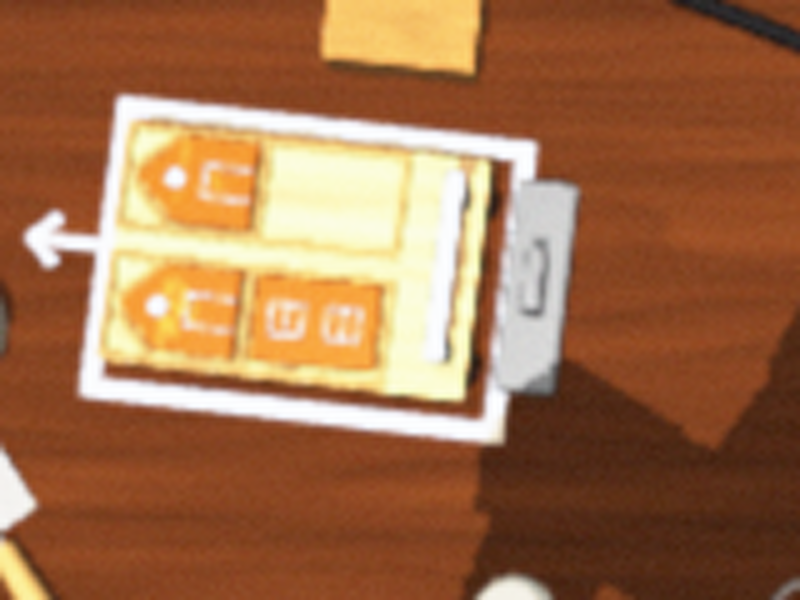

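View pics/s33c.png

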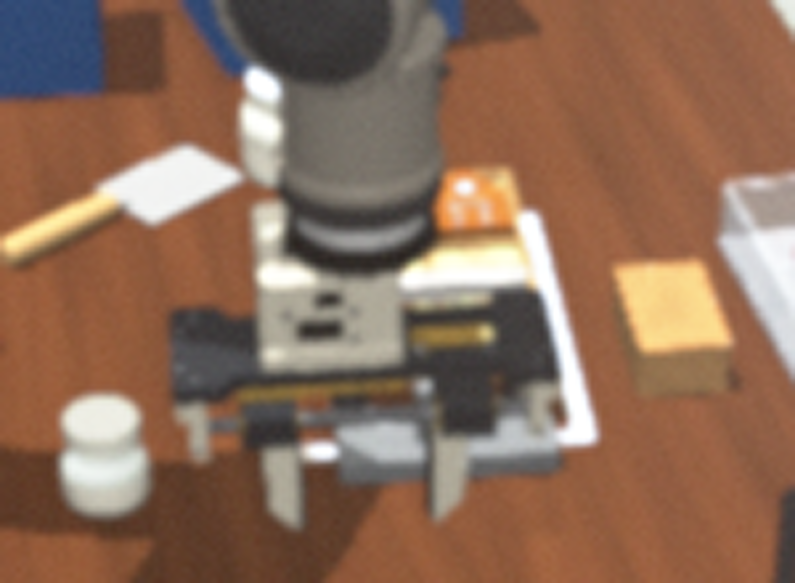

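Request:
{"fn": "move_arm", "kwargs": {
  "plan": [0,0,0,-4,0,3,0.3,0,0,0,-8,0,6,0.3,0,0,0,-11,-4,8,0.3,0,0,0,-12,-8,8,0.3,0,0,0,-12,-12,8,0.3,0,0,0,-12,-16,8,0.3,0,0,0,-12,-16,8,0.3]
}}

```text
time_s: 37.18
eef_pos: [0.3542, -0.3503, 0.2613]
eef_rot: [0.742, 0.67, -0.0, 0.001]
ft_force: [-0.5, 0.9, -0.5]
width: 0.0642
```

```bash
python3 - <<'E'
from h import *
cur()
q=np.array([(523,180),(580,187),(555,393),(497,387)])/5-.4+[180,130]; W=px2w("top",q,.02)*1000; c=W.mean(0); d=(W[2]+W[3]-W[0]-W[1])
print("chock",c.round(1),"long axis yaw",(np.degrees(np.arctan2(d[1],d[0]))+180).round(1)%180)
cad=along((579.15,134.55),84.4,103); a=np.radians(84.4); e=c-cad; print("caddy",cad.round(1),"chock in caddy",(e@[np.cos(a),np.sin(a)]).round(1),(e@[-np.sin(a),np.cos(a)]).round(1))
im=snap("side","s34"); crop(im,270,120,390,220,6.5,"s34c"); im=snap("top","t34")
T=dots(im,(200,155,262,212)); S=dots(cv2.imread("pics/s34.png"),(290,140,380,190)); print(T.round(1).tolist(),S.round(1).tolist())
E
```

```text
tcp [ 354.2 -350.3  261.3] jaw -5.8 tilt 0.15 w 64.2 F [-0.5  0.9 -0.5] t 37.18
chock [577.1  81.2] long axis yaw 174.2
caddy [589.2 237.1] chock in caddy -156.2 -3.2
[[259.6, 205.4], [260.0, 199.5], [211.0, 190.7], [260.5, 191.2], [205.4, 183.4], [260.9, 181.7], [214.6, 165.0], [208.7, 158.1]] [[311.3, 185.0], [337.2, 177.4], [314.9, 156.2], [337.2, 154.9]]
```

View pics/s34c.png

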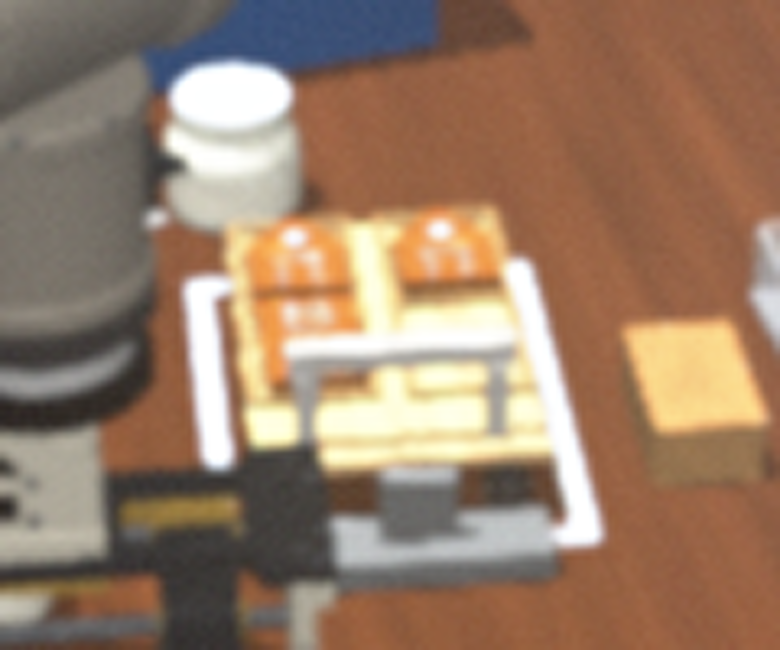

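```bash
python3 - <<'E'
from h import *
for a,b in(((211.0,190.7),(314.9,156.2)),((214.6,165.0),(337.2,154.9))):
    X=tri(a,b); e=X[:2]-[589.2,237.1]; r=np.radians(84.4); print(X.round(1),"caddy frame",(e@[np.cos(r),np.sin(r)]).round(1),(e@[-np.sin(r),np.cos(r)]).round(1))
im=cv2.imread("pics/s29.png"); crop(im,295,150,370,210,10,"s29w")
E
```

```text
[555.  321.9  60.1] caddy frame 81.0 42.3
[637.3 313.1  60.6] caddy frame 80.3 -40.5
```

View pics/s29w.png

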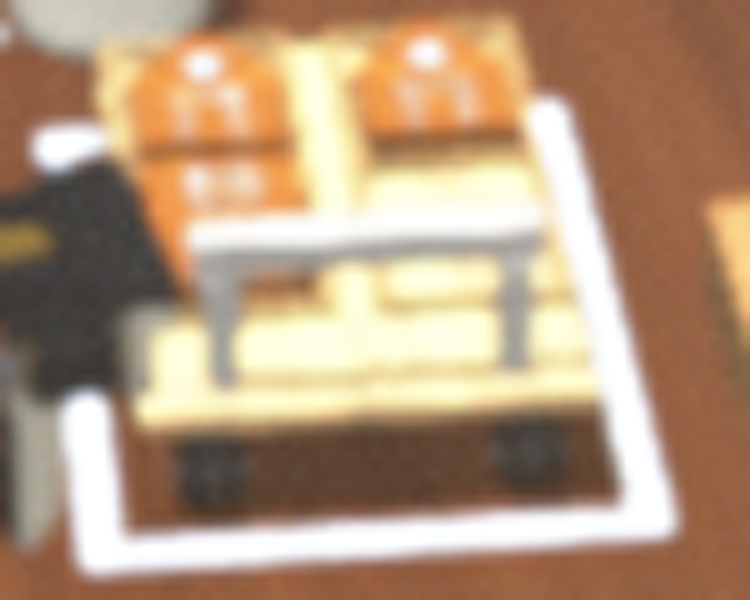

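```bash
python3 - <<'E'
from workcell import robot
print(robot.finish_job())
E
```

```text
the job is handed in; nothing more can be done
None
```

The job is handed in. By my last checks the caddy is parked in the bay with all its panels in place; no verdict was reported.

**What I did:** Only three panels were on the table: two gables and one wall. I laid them in their own pockets while the chock still stood in front. The right-hand gable first came to rest on the pocket rim, and I regripped it until it dropped flat. I then set the chock aside, rolled the caddy by its handle about 0.5 m into the bay, and stood the chock behind its rear wheels.

**Last checks from the camera images:**

| Check | Reading | Limit |
|---|---|---|
| Caddy middle from the bay's middle | about 1 mm | 14 mm |
| Caddy square to the bay | within about 0.2° | 6° |
| Gable dots' height above the table (flat in a pocket = 61 mm) | 60–61 mm | 3 mm off |
| Gable positions side to side in the pockets | within about 2 mm | 4.5 mm |
| Chock middle behind the caddy's middle | about 156 mm | 136–166 mm |
| Chock off centre | about 3 mm | 22 mm |
| Chock square to the caddy | about 0.2° | 9° |

**Less certain points:**
- **Wall panel:** I checked it from above, and saw it flat in its pocket, but did not measure its height.
- **Castors:** The rear castors looked straight in the side view. The front ones were out of sight; the last 230 mm or so of travel was straight ahead.
- **Panel masks:** The colour outlines read the seated panels about 2.5 mm off in x. I trusted the two-view dot positions instead.

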